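# Set up a side-lit seedling run and wind the lamp timer

### The job

Stand every pot of seedlings upright in the white tray, and take the white reflector board out of its rack and lean it, on the bench on the tray side, against the middle of the bar of the steel stand beside the tray. When the pots and the board are in place, wind the lamp timer's key clockwise, turn by turn, until it is fully wound, and leave everything standing so. Leave the other things on the bench where they are and do not tip them.

Things in the scene. Friction and masses are not known exactly. Their poses are not given: they have to be found in the camera images.
- tray: Fixed shallow white seedling tray, 330 mm (its x) by 130 mm (its y) outside, walls 5 mm thick and 12 mm high, flat floor 5 mm above its underside, 320 by 120 mm inside. Origin: centre of the underside, on the bench; z up.
- pot1: A square black seedling pot with soil and sprouts (two to four such pots are present; an absent one reads None). 60 mm high, foot 52 mm square, straight vertical rim 60 mm square over the top 16 mm; the sprouts rise 32 mm above the rim near the middle and give way. About 0.13 to 0.25 kg. Origin: centre of the foot's underside; z up, x and y square to the sides.
- pot2: A square black seedling pot with soil and sprouts (two to four such pots are present; an absent one reads None). 60 mm high, foot 52 mm square, straight vertical rim 60 mm square over the top 16 mm; the sprouts rise 32 mm above the rim near the middle and give way. About 0.13 to 0.25 kg. Origin: centre of the foot's underside; z up, x and y square to the sides.
- pot3: A square black seedling pot with soil and sprouts (two to four such pots are present; an absent one reads None). 60 mm high, foot 52 mm square, straight vertical rim 60 mm square over the top 16 mm; the sprouts rise 32 mm above the rim near the middle and give way. About 0.13 to 0.25 kg. Origin: centre of the foot's underside; z up, x and y square to the sides.
- pot4: A square black seedling pot with soil and sprouts (two to four such pots are present; an absent one reads None). 60 mm high, foot 52 mm square, straight vertical rim 60 mm square over the top 16 mm; the sprouts rise 32 mm above the rim near the middle and give way. About 0.13 to 0.25 kg. Origin: centre of the foot's underside; z up, x and y square to the sides.
- board: Flat stiff white reflector board, 150 mm wide (its x), 8 mm thick (its y), 160 mm high (its z), 0.14 to 0.28 kg, both faces alike. Origin: centre of its lower edge, so the upper edge is at z = 160 mm. At the start it stands on edge in the rack, its width along the rack.
- rack: Fixed wooden storage rack for the board, 110 mm (its x) by 72 mm (its y): a slot along x, 12 mm wide, between two cheeks 58 mm high; slot floor 12 mm above the underside. Origin: centre of the underside; z up.
- stand: Fixed steel stand beside the tray: a level bar along its x, 220 mm between the two end posts (12 mm thick, on feet 20 by 90 by 8 mm), for the board to lean on. Origin: on the bench below the middle of the bar; z up, y points towards the tray (the tray's centre line lies about 155 mm off). The board's foot goes on the bench between stand and tray, on the +y side of the bar.
- stand_bar (a point): Middle of the stand's bar axis, 80 mm above the bench; the bar is 12 mm thick.
- timer: Fixed grey spring-wound lamp timer, a box 100 by 100 by 72 mm high with a white dial on its front and the winding key standing on top. Origin: centre of the underside; z up.
- key_grip (a point): Middle of the winding key's flat wing, on the key's upright axis, 106 mm above the bench. The wing is 60 mm wide (the point's x), 10 mm thick (the point's y) and 36 mm high (16 to 52 mm above the timer's top); it turns with the key.
- key (a joint): Turn of the winding key in rad, growing as it is wound clockwise seen from above. Starts between 0 and 1.2, hard stop (fully wound) at 9.4, so it takes several regrasps (about one and a half turns in all). The turning resistance grows from about 0.09 to 0.16 N m; the key stays where it is let go.
- jar: Bystander: round lidded jar, 56 mm across, 75 mm high, among the pots. Origin: centre of its underside.
- dishes: Bystander: short stack of clear round dishes, 60 mm across, 42 mm high, among the pots. Origin: centre of its underside.
- beaker: Bystander: glass beaker, 72 mm across, 85 mm high. Origin: centre of its underside.

How it is judged:
By the outcome, as a careful person would: the job done as asked, in the order asked, and still so for the second after the job is handed in, with the robot touching nothing.
Of pot1, pot2, pot3, pot4 only 2 to 4 are there at a start; the rules pass over those that are not, and their reading is None.
At some moment in a run one of pot1, pot2, pot3, pot4 may be knocked a few centimetres aside while the robot is not near it.
It also fails if it takes over 210 s, if anything falls off the work surface, if the arm or the gripper's body presses on something with over 40 N, if the wrist force passes 120 N, or if a joint passes its speed limit or range.

### The arm

A 6-joint arm with a two-finger parallel gripper is mounted at the origin on the work surface. World frame = base frame: x ahead of the robot, y to its left, z up, the work surface at z = 0. Lengths are in m, angles in rad, forces in N, time in s.
With the tool pointing down it reaches from about 0.3 to 0.875 m from the base axis. Payload 6.4 kg.
Tool frame: the origin (TCP) lies midway between the tips of the shut fingers; the grasp point (between the pads) lies 19 mm behind it (ctrl.hold_point_z is the distance from the TCP to the grasp point, in m); z points along the fingers, y is the line along which they close (so a half turn about z gives the same grasp; the last joint's range is limited). The gripper opens to 85 mm and grips with 20 to 120 N. Pads are 22 mm wide; open, the fingers measure 114 mm over their backs; the gripper's body (76 mm by 85 mm) begins 54 mm behind the grasp point. The pads swing forward as they close: fully open they stand 13 mm farther back than shut.
Start: joints at [-1.307, 0.181, 1.607, -0, 1.354, -0.206], TCP at [0.26, -0.513, 0.231] pointing down, gripper open.
Joint ranges: [-2.99, 2.99], [-0.89, 2.07], [0.3, 2.58], [-1.14, 4.28], [0, 2.63], [-3.12, 3.12]. Speed limits (rad/s): [2.57, 2.57, 3.01, 3.14, 3.14, 3.14].

### API

Orientations are given as a unit quaternion [w, x, y, z].
In Python, from bench import ctrl gives the robot as it stands.
- The arm moves only by the tool carry_out, never from a script. Its argument "plan" is text: rows parted by semicolons, each of 6 numbers parted by spaces: the shift along the tool's x, y, z as a fraction of full scale, then the turn, a rotation vector about the tool's x, y, z as a fraction of full scale. A call has exactly 8 rows; each row shifts and turns the commanded pose from where the row before left it, along the tool's axes as they then stand; what a row does not reach is not made up. Full scale, the value 1, is 40 mm for a shift and 0.1 rad for a turn. A row lasts 1/12 s, in which the tool goes at most 41.7 mm and 7.16 degrees, less where a joint would pass 70% of its speed; a pose out of reach is approached as far as the arm can. A call with a number of a shift or a turn outside -1 to 1 is refused whole. A call with a gripper value outside its range is refused whole. "claw" is the gripper's target within -1 to 1 (shut at 1, half-way at 0, fully open at -1), set as the call begins (left out, the last holds). The fingers move at their own pace and stop on an object; the grip force is fixed at half the most. Time passes only in rows, so rows that do not move let the fingers close, or fill a call up. It gives the time, the measured TCP pose, the force, the opening and the grip force at its end, in the units of the state.
- ctrl.get_obs(): the state, without advancing time (a new reading comes with each control period).
- ctrl.camera(name): name is "side" or "top"; returns a dict with "pixels" (384x512x3 uint8, red, green, blue), "mtx" (3x3 intrinsics, pixels), "k1" (the pictures are not rectified: a ray, as slopes to the right and down, at radius r is drawn at 1 + k1 r^2 times it, then the intrinsics apply), "R" (3x3) and "t" (3): a world point X has camera coordinates R X + t. Camera axes: x right, y down, z forward; pixel columns grow to the right and rows downward; lengths in m; the calibration is good to about 2 mm. A picture is of the moment at which its call begins. There is no depth.
- ctrl.hand_in(): hands the job in; it is judged then, once.
The state is a dict: "time_s": time; "q": joint angles; "dq": joint speeds; "joint_efforts": joint torques, N m; "eef_pos": TCP position; "eef_rot": TCP orientation; "wrist_force": force on the tool from outside, world axes, zero at the start; "torque": the same for the moment, N m; "opening": opening from 0.0 (shut) to 1.0 (fully open); "grasp_force": force on a finger pad.
Only numpy, scipy, OpenCV 4.12 (cv2) and the standard library are available. Lean on these libraries where they do the work, as an engineer would, in place of code of your own. Each camera call takes 0.05 s, during which the arm holds its last target. There are 200 camera calls.

## Working session

There is one attempt and no reset: what is moved stays moved. The work goes in short steps, Python scripts to look and compute and a tool call to move; the robot and the scene stay as the last step left them, time stands still between calls to the robot, and variables do not carry over. Pictures are saved under pics/ and viewed, at most 14 in all, crops included, and the job is handed in when it is done.

Besides the shell and the picture viewer there is one more tool, called after ">>>" by a JSON object that holds its "fn" and its "kwargs", one argument or row to a line. carry_out: Moves the arm, as the interface text tells. Shift numbers are shares of 40 mm and turn numbers shares of 0.1 rad, none past 1 either way. Its arguments: {"type":"object","properties":{"plan":{"type":"string"},"claw":{"type":"number"}},"required":["plan"]}

```bash
ls; mkdir -p pics; python3 - <<'E'
from bench import ctrl
import cv2,json,numpy as np
print(ctrl.get_obs(), ctrl.hold_point_z)
for n in("top","side"):
    c=ctrl.camera(n); cv2.imwrite(f"pics/{n}0.png",cv2.resize(c["pixels"][:,:,::-1],(800,600)))
    np.savez(f"{n}0.npz",**c)
    print(n,c["mtx"],c["k1"],c["R"],c["t"])
E
```

```text
pics
{'time_s': 0.0, 'q': array([-1.30728387e+00,  1.81528085e-01,  1.60801716e+00,  1.44658979e-05,
        1.35381107e+00, -2.06294774e-01]), 'dq': array([ 0.00207618,  0.0028165 , -0.00069551,  0.00080808, -0.0003653 ,
       -0.00023297]), 'joint_efforts': array([ 6.00812405e-05, -4.44866717e+01, -3.51335478e+01, -3.48846379e-04,
        9.30892158e-03,  2.21051175e-05]), 'eef_pos': array([ 0.2601845 , -0.51213951,  0.23038702]), 'eef_rot': array([-8.81670196e-04,  9.72536765e-01,  2.32747638e-01, -1.81655891e-05]), 'wrist_force': array([ 0.0420642 ,  0.28778412, -0.63809642]), 'torque': array([ 0.01462115, -0.03070443,  0.00486446]), 'grasp_force': 0.0, 'opening': 1.0003577882808072} 0.0187
top [[441.7963437    0.         256.37790302]
 [  0.         441.7963437  197.95365423]
 [  0.           0.           1.        ]] -0.12362899401224212 [[ 2.67589175e-02 -9.99625704e-01  5.69323891e-03]
 [-9.82671556e-01 -2.73491858e-02 -1.83326579e-01]
 [ 1.83413666e-01 -6.88963145e-04 -9.83035580e-01]] [0.04240359 0.53226605 1.37776742]
side [[360.1637104    0.         258.05168044]
 [  0.         360.1637104  189.58770078]
 [  0.           0.           1.        ]] -0.018929677748259804 [[-0.92772012 -0.37325408 -0.00409478]
 [-0.27622367  0.69384759 -0.66503835]
 [ 0.25106943 -0.61583839 -0.74679798]] [0.50528046 0.18103213 1.03265538]
```

View pics/top0.png

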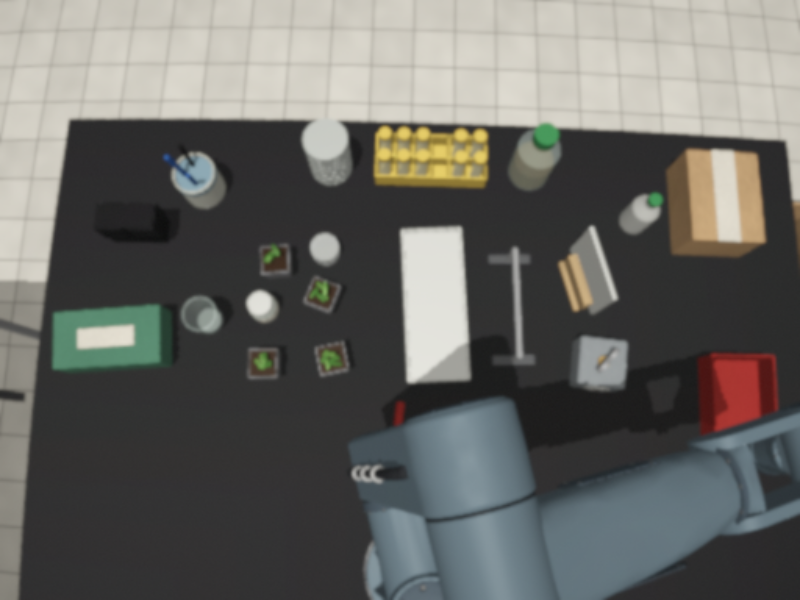

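View pics/side0.png

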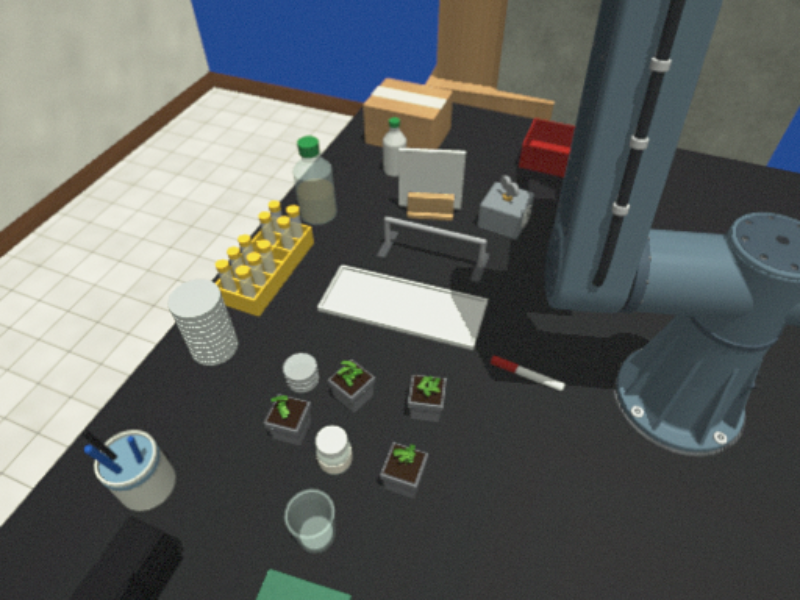

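```bash
cat > h.py <<'E'
import cv2,numpy as np
from scipy.spatial.transform import Rotation as Rn
from bench import ctrl
def rays(c,p):
    p=np.asarray(p,float).reshape(-1,1,2)
    u=cv2.undistortPoints(p,c["mtx"],np.array([float(c["k1"]),0,0,0])).reshape(-1,2)
    R=c["R"];o=-R.T@c["t"]
    return o,np.c_[u,np.ones(len(u))]@R
def onz(c,p,z):
    o,d=rays(c,p); return o+d*((z-o[2])/d[:,2])[:,None]
def tri(c1,p1,c2,p2):
    o1,d1=rays(c1,p1);o2,d2=rays(c2,p2);d1=d1[0];d2=d2[0]
    s=np.linalg.lstsq(np.c_[d1,-d2],o2-o1,rcond=None)[0]
    a=o1+s[0]*d1;b=o2+s[1]*d2
    return (a+b)/2,np.linalg.norm(a-b)
def proj(c,X):
    return cv2.projectPoints(np.asarray(X,float).reshape(-1,1,3),cv2.Rodrigues(c["R"])[0],c["t"],c["mtx"],np.array([float(c["k1"]),0,0,0]))[0].reshape(-1,2)
def down(yaw):  # tool down, tool y (closing line) at world angle yaw
    y=np.array([np.cos(yaw),np.sin(yaw),0]);z=np.array([0,0,-1.])
    return np.c_[np.cross(y,z),y,z]
def go(pos,R=None,cur=None):
    """shift (units of 40mm) in tool axes and turn (units of .1 rad) from the present pose"""
    o=ctrl.get_obs();w,x,y,z=o["eef_rot"];R0=Rn.from_quat([x,y,z,w]).as_matrix()
    if R is None:R=R0
    best=(R0.T@R)
    print("shift",np.round(R0.T@(np.array(pos)-o["eef_pos"])/.04,2),"(new axes",np.round(R.T@(np.array(pos)-o["eef_pos"])/.04,2),") turn",np.round(Rn.from_matrix(best).as_rotvec()/.1,2))
E
python3 - <<'E'
from h import *
c=dict(np.load("top0.npz"));s=dict(np.load("side0.npz"))
print("cams",rays(c,[[0,0]])[0],rays(s,[[0,0]])[0])
def blobs(m,lo,hi):
    n,l,st,ce=cv2.connectedComponentsWithStats(m.astype(np.uint8)); return [(ce[i].round(1),st[i]) for i in range(1,n) if lo<st[i][4]<hi]
for nm,k in(("top",c),("side",s)):
    im=k["pixels"].astype(int);r,g,b=im[...,0],im[...,1],im[...,2]
    brown=((r>b+12)|(g>b+20))
    brown=cv2.morphologyEx(brown.astype(np.uint8),cv2.MORPH_CLOSE,np.ones((3,3)))
    for ce,st in blobs(brown,60,900): print(nm,"soil/green",ce,st, onz(k,ce,.055).round(3)[0,:2])
im=c["pixels"].astype(int).min(2)
for ce,st in blobs(im>150,60,9000): print("top bright",ce,st,onz(c,ce,0.01).round(3)[0,:2])
# tray
m=(im>90).astype(np.uint8);n,l,st,ce=cv2.connectedComponentsWithStats(m)
for i in range(1,n):
    if st[i][4]>40:
        cn=cv2.findContours((l==i).astype(np.uint8),0,1)[0][0]; print("top>90",ce[i].round(1),st[i],onz(c,cv2.boxPoints(cv2.minAreaRect(cn)),.012).round(3)[:,:2].tolist())
for y in range(0,1):
  print(c["pixels"][160:176,200:216].mean(2).astype(int))
E
```

```text
cams [0.26920666 0.05789399 1.4517315 ] [0.25949601 0.69893811 0.89364728]
top soil/green [175.3 165.1] [168 156  16  18 229] [0.632 0.325]
top soil/green [367.8 180.6] [356 161  24  39 578] [ 0.598 -0.306]
top soil/green [205.5 187.5] [197 179  19  18 233] [0.56  0.222]
top soil/green [212.  229.1] [204 220  18  19 250] [0.425 0.195]
top soil/green [167.5 232.1] [160 224  17  17 253] [0.411 0.337]
top soil/green [255.  263.8] [251 256   9  17 123] [0.32  0.056]
side soil/green [275.1 131.6] [260 122  31  20 543] [ 0.589 -0.278]
side soil/green [322.2 232.5] [314 227  18  12 128] [0.313 0.091]
side soil/green [223.9 240.8] [212 230  25  23 319] [0.558 0.219]
side soil/green [273.1 248.9] [263 240  21  19 318] [0.423 0.193]
side soil/green [182.8 262.7] [171 253  25  21 355] [0.63  0.321]
side soil/green [258.6 295.8] [246 284  26  25 427] [0.409 0.333]
side soil/green [215.4 297.6] [204 286  21  17 105] [0.506 0.377]
side soil/green [188.6 376.7] [164 364  61  20 689] [0.479 0.56 ]
top bright [464.4 125. ] [455  96  20  59 916] [ 0.823 -0.675]
top bright [128.2 114.9] [113  99  24  2
[... 4243 characters left out ...]
 180 177 171 160 145 124 103]
 [ 72 103 127 144 156 163 166 166 165 161 157 150 139 126 108  86]
 [ 54  73  94 115 129 137 141 143 141 135 130 128 121 109  92  72]
 [ 50  54  68  87 101 110 117 125 126 122 115 109 102  89  72  59]
 [ 49  48  54  63  75  83  96 106 111 109 102  91  79  66  56  50]
 [ 48  50  49  51  54  61  70  78  84  84  79  68  59  53  51  48]
 [ 48  48  48  49  49  50  53  56  57  58  55  52  49  48  48  48]
 [ 48  49  48  48  49  48  48  49  49  50  50  49  49  48  49  49]
 [ 50  47  49  48  49  48  48  48  48  48  49  48  49  48  49  48]
 [ 48  50  49  49  48  49  48  49  48  48  49  48  48  48  49  49]
 [ 51  55  55  53  51  49  47  48  48  49  48  48  48  48  49  49]]
```

```bash
python3 - <<'E'
from h import *
c=dict(np.load("top0.npz"));s=dict(np.load("side0.npz"))
a=cv2.resize(c["pixels"][140:260,305:410,::-1],None,fx=4,fy=4,interpolation=3)
b=cv2.resize(s["pixels"][85:185,240:345,::-1],None,fx=3.6,fy=3.6,interpolation=3)
o=np.zeros((480,800,3),np.uint8);o[:480,:420]=a;o[:360,421:799]=b
cv2.imwrite("pics/crop1.png",o)
im=c["pixels"].astype(int);r,g,b=im[...,0],im[...,1],im[...,2]
brown=cv2.morphologyEx(((r>b+12)|(g>b+20)).astype(np.uint8),cv2.MORPH_CLOSE,np.ones((3,3)))
for x,y in((175,165),(205,187),(212,229),(167,232)):
    mk=np.zeros_like(brown);mk[y-14:y+14,x-14:x+14]=brown[y-14:y+14,x-14:x+14]
    cn=max(cv2.findContours(mk,0,1)[0],key=cv2.contourArea);bx=onz(c,cv2.boxPoints(cv2.minAreaRect(cn)),.055)
    e=np.diff(bx[:3,:2],axis=0);print(bx.mean(0).round(3),np.linalg.norm(e,axis=1).round(3),np.degrees(np.arctan2(e[:,1],e[:,0])).round(1))
# tray edges at subpixel: rows 165..225, left and right crossing of >110
G=im.mean(2);L=[];Rr=[]
for y in range(155,222,4):
    row=G[y,245:312]; i=np.flatnonzero(row>120); L.append((245+i[0]-.5,y));
    if y<200: Rr.append((245+i[-1]+.5,y))
for P in(L,Rr):
    q=onz(c,P,.012);f=np.polyfit(q[:,0],q[:,1],1);print("edge y at x=.4,.556,.7",np.polyval(f,[.4,.556,.7]).round(4),f[0].round(3))
for x in(262,268,280):
    col=G[140:255,x];i=np.flatnonzero(col>120);print("x ends",onz(c,[(x,140+i[0]-.5),(x,140+i[-1]+.5)],.012).round(3).tolist())
E
```

```text
[0.634 0.326 0.055] [0.049 0.058] [ -83.3 -171.5]
[0.559 0.222 0.055] [0.052 0.05 ] [ -20.  -111.9]
[0.426 0.195 0.055] [0.05  0.052] [ -76.9 -166.4]
[0.412 0.335 0.055] [0.052 0.051] [ -88.3 -176.8]
edge y at x=.4,.556,.7 [0.0439 0.0541 0.0635] 0.065
edge y at x=.4,.556,.7 [-0.0925 -0.0826 -0.0735] 0.063
x ends [[0.72, 0.043, 0.012], [0.384, 0.034, 0.012]]
x ends [[0.72, 0.022, 0.012], [0.388, 0.015, 0.012]]
x ends [[0.725, -0.018, 0.012], [0.389, -0.024, 0.012]]
```

View pics/crop1.png

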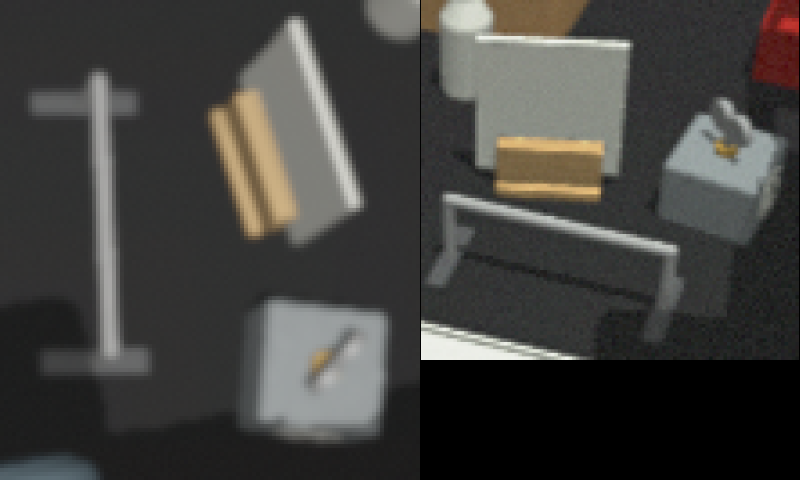

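```bash
python3 - <<'E'
from h import *
c=dict(np.load("top0.npz"));s=dict(np.load("side0.npz"))
T=lambda x,y:(x/4+305-.375,y/4+140-.375)
S=lambda x,y:((x-421)/3.6+240-.36,y/3.6+85-.36)
bar=onz(c,[T(97,76),T(110,355)],.086);print("bar",bar.round(3).tolist(),bar.mean(0).round(3))
bs=onz(s,[S(449,198),S(674,248)],.086);print("bar side",bs.round(3).tolist(),bs.mean(0).round(3))
b=onz(c,[T(294,19),T(355,206)],.172);print("board",b.round(3).tolist(),b.mean(0).round(3),np.linalg.norm(b[1]-b[0]))
b=onz(s,[S(478,38),S(630,43)],.172);print("board s",b.round(3).tolist(),b.mean(0).round(3),np.linalg.norm(b[1]-b[0]))
k=onz(c,[T(312,381),T(355,334)],.124);print("key",k.round(3).tolist(),k.mean(0).round(3),np.linalg.norm(k[1]-k[0]))
k=onz(s,[S(718,100),S(748,135)],.124);print("key s",k.round(3).tolist(),k.mean(0).round(3))
t=onz(c,[T(268,300),T(387,312),T(382,435),T(262,426)],.072);print("timer top",t.round(3).tolist(),t.mean(0).round(3))
go([.634,.325,.2],down(np.radians(8-90+3)))
E
```

```text
bar [[0.659, -0.173, 0.086], [0.434, -0.182, 0.086]] [ 0.547 -0.177  0.086]
bar side [[0.65, -0.166, 0.086], [0.432, -0.178, 0.086]] [ 0.541 -0.172  0.086]
board [[0.685, -0.31, 0.172], [0.54, -0.353, 0.172]] [ 0.613 -0.332  0.172] 0.15070706957430807
board s [[0.676, -0.304, 0.172], [0.536, -0.35, 0.172]] [ 0.606 -0.327  0.172] 0.1476199964220816
key [[0.413, -0.331, 0.124], [0.45, -0.365, 0.124]] [ 0.432 -0.348  0.124] 0.05053822179015386
key s [[0.444, -0.359, 0.124], [0.403, -0.316, 0.124]] [ 0.423 -0.337  0.124]
timer top [[0.483, -0.312, 0.072], [0.476, -0.409, 0.072], [0.377, -0.402, 0.072], [0.382, -0.305, 0.072]] [ 0.429 -0.357  0.072]
shift [ 17.81 -14.43   0.79] (new axes [ 13.17 -18.76   0.76] ) turn [-0.02 -0.    2.78]
```

>>> {"fn": "carry_out", "kwargs": {
  "plan": "0.74 -0.6 0 0 0 0;0.74 -0.6 0 0 0 0;0.74 -0.6 0 0 0 0;0.74 -0.6 0 0 0 0;0.74 -0.6 0 0 0 0;0.74 -0.6 0 0 0 0;0.74 -0.6 0 0 0 0;0.74 -0.6 0 0 0 0",
  "claw": -1
}}

```text
time_s: 0.77
eef_pos: [0.3847, -0.2324, 0.2311]
eef_rot: [-0.0, 0.973, 0.233, -0.0]
wrist_force: [0.8, -0.6, 0.1]
opening: 1.003
grasp_force: 0.0
```

>>> {"fn": "carry_out", "kwargs": {
  "plan": "0.74 -0.6 0 0 0 0;0.74 -0.6 0 0 0 0;0.74 -0.6 0 0 0 0;0.74 -0.6 0 0 0 0;0.74 -0.6 0 0 0 0;0.74 -0.6 0 0 0 0;0.74 -0.6 0 0 0 0;0.74 -0.6 0 0 0 0"
}}

```text
time_s: 1.43
eef_pos: [0.5089, 0.0461, 0.2311]
eef_rot: [-0.0, 0.973, 0.233, -0.0]
wrist_force: [-0.2, -0.9, 0.1]
opening: 0.999
grasp_force: 0.0
```

>>> {"fn": "carry_out", "kwargs": {
  "plan": "0.74 -0.6 0 0 0 0;0.74 -0.6 0 0 0 0;0.74 -0.6 0 0 0 0;0.74 -0.6 0 0 0 0;0.74 -0.6 0 0 0 0;0.74 -0.6 0 0 0 0;0.74 -0.6 0 0 0 0;0.74 -0.6 0 0 0 0.5"
}}

```text
time_s: 2.1
eef_pos: [0.6331, 0.3243, 0.2305]
eef_rot: [0.0, 0.978, 0.209, -0.001]
wrist_force: [0.5, -1.1, 0.1]
opening: 0.998
grasp_force: 0.0
```

>>> {"fn": "carry_out", "kwargs": {
  "plan": "0 0 0 0 0 1;0 0 0 0 0 1;0 0 0 0 0 0.6;0 0 0 0 0 0;0 0 0 0 0 0;0 0 0 0 0 0;0 0 0 0 0 0;0 0 0 0 0 0"
}}

```text
time_s: 2.77
eef_pos: [0.6331, 0.3223, 0.2314]
eef_rot: [-0.0, 0.997, 0.08, 0.0]
wrist_force: [0.9, 0.6, -0.7]
opening: 1.0
grasp_force: 0.0
```

```bash
cat > look.py <<'E'
import sys
from h import *
def pots(names=("top","side")):
    for n in names:
        k=ctrl.camera(n);im=k["pixels"].astype(int);r,g,b=im[...,0],im[...,1],im[...,2]
        m=cv2.morphologyEx(((r>b+12)|(g>b+20)).astype(np.uint8),cv2.MORPH_CLOSE,np.ones((3,3)))
        N,l,st,ce=cv2.connectedComponentsWithStats(m)
        for i in range(1,N):
            p=onz(k,ce[i],.055)[0]
            if 60<st[i][4]<900 and .33<p[0]<.78 and -.12<p[1]<.48: print(n,st[i][4],p[:2].round(3))
        if len(sys.argv)>1: cv2.imwrite(f"pics/{n}{sys.argv[1]}.png",cv2.resize(k["pixels"][:,:,::-1],(800,600)))
if __name__=="__main__": pots(); print(ctrl.get_obs()["q"].round(2))
E
python3 look.py a; python3 -c "
from h import *
go([.633,.324,.026],down(np.radians(-82)))"
```

```text
top 207 [0.559 0.222]
top 232 [0.425 0.197]
side 299 [0.558 0.219]
side 306 [0.422 0.194]
side 355 [0.63  0.321]
side 428 [0.409 0.333]
side 108 [0.506 0.377]
[0.3  0.48 1.22 0.   1.44 1.72]
shift [ 0.   -0.04  5.14] (new axes [ 0.   -0.04  5.14] ) turn [-0.  -0.   0.2]
```

View pics/sidea.png

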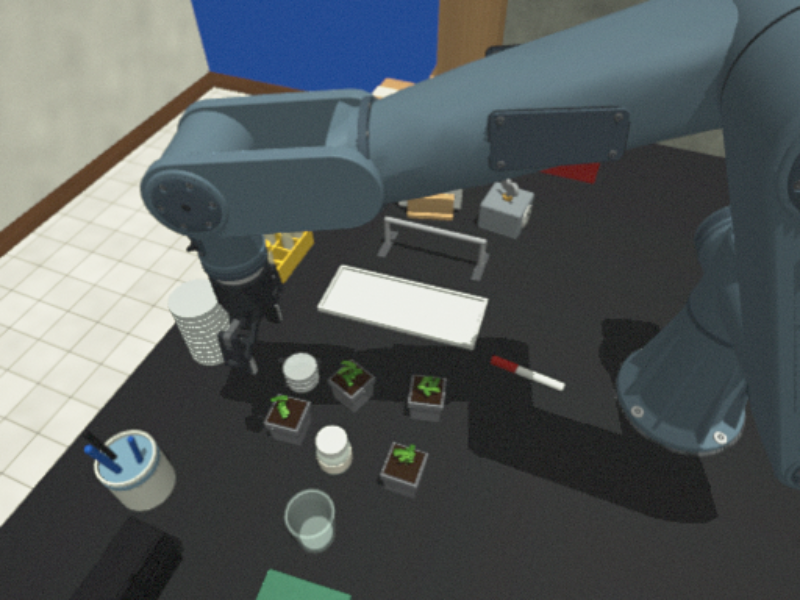

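>>> {"fn": "carry_out", "kwargs": {
  "plan": "0 -0.04 0.7 0 0 0.2;0 0 0.7 0 0 0;0 0 0.7 0 0 0;0 0 0.7 0 0 0;0 0 0.7 0 0 0;0 0 0.7 0 0 0;0 0 0.7 0 0 0;0 0 0.22 0 0 0"
}}

```text
time_s: 3.53
eef_pos: [0.6296, 0.3229, 0.0212]
eef_rot: [0.001, 0.998, 0.07, -0.004]
wrist_force: [-0.8, -0.5, -1.3]
opening: 1.003
grasp_force: 0.0
```

>>> {"fn": "carry_out", "kwargs": {
  "plan": "0 0 0 0 0 0;0 0 0 0 0 0;0 0 0 0 0 0;0 0 0 0 0 0;0 0 0 0 0 0;0 0 0 0 0 0;0 0 0 0 0 0;0 0 0 0 0 0",
  "claw": 1
}}

```text
time_s: 4.2
eef_pos: [0.6338, 0.3245, 0.0283]
eef_rot: [-0.0, 0.998, 0.07, 0.001]
wrist_force: [-0.7, 0.2, 5.0]
opening: 0.69
grasp_force: 65.8
```

```bash
python3 -c "
from h import *
go([.675,-.006,.033],down(np.radians(-86.3)))"
```

```text
shift [-0.13  8.32 -0.12] (new axes [ 0.49  8.31 -0.12] ) turn [-0.01 -0.03  0.75]
```

>>> {"fn": "carry_out", "kwargs": {
  "plan": "0 0 -0.2 0 0 0;0 0 -0.4 0 0 0;0 0 -0.6 0 0 0;0 0 -0.6 0 0 0;0 0 -0.6 0 0 0;0 0 -0.6 0 0 0;0 0 -0.3 0 0 0.4;0 0 0 0 0 0.35"
}}

```text
time_s: 4.87
eef_pos: [0.635, 0.3249, 0.1647]
eef_rot: [-0.001, 0.999, 0.032, 0.004]
wrist_force: [-0.1, 0.2, -2.0]
opening: 0.691
grasp_force: 65.0
```

>>> {"fn": "carry_out", "kwargs": {
  "plan": "0.06 0.5 0 0 0 0;0.06 0.8 0 0 0 0;0.06 0.8 0 0 0 0;0.06 0.8 0 0 0 0;0.06 0.8 0 0 0 0;0.06 0.8 0 0 0 0;0.06 0.8 0 0 0 0;0.06 0.8 0 0 0 0"
}}

```text
time_s: 5.53
eef_pos: [0.6676, 0.0804, 0.1596]
eef_rot: [-0.0, 0.999, 0.032, 0.0]
wrist_force: [0.1, -0.1, -1.6]
opening: 0.69
grasp_force: 65.0
```

>>> {"fn": "carry_out", "kwargs": {
  "plan": "0 0.8 0 0 0 0;0 0.7 0 0 0 0;0 0.5 0 0 0 0;0 0.2 0 0 0 0;0 0 0.5 0 0 0;0 0 0.7 0 0 0;0 0 0.7 0 0 0;0 0 0.5 0 0 0"
}}

```text
time_s: 6.2
eef_pos: [0.6722, -0.005, 0.0608]
eef_rot: [-0.0, 0.999, 0.033, -0.001]
wrist_force: [-0.0, 0.8, -1.7]
opening: 0.693
grasp_force: 65.1
```

```bash
python3 look.py b; python3 -c "
from h import *
go([.675,-.006,.034],down(np.radians(-86.3)))"
```

```text
top 235 [0.559 0.222]
top 250 [0.425 0.195]
top 188 [0.419 0.336]
side 102 [ 0.669 -0.034]
side 321 [0.558 0.219]
side 321 [0.423 0.193]
side 425 [0.409 0.333]
side 109 [0.506 0.377]
[-0.18  0.57  1.45  0.    1.12  1.32]
shift [0.13 0.05 0.61] (new axes [0.13 0.04 0.61] ) turn [-0.02  0.08  0.01]
```

View pics/sideb.png

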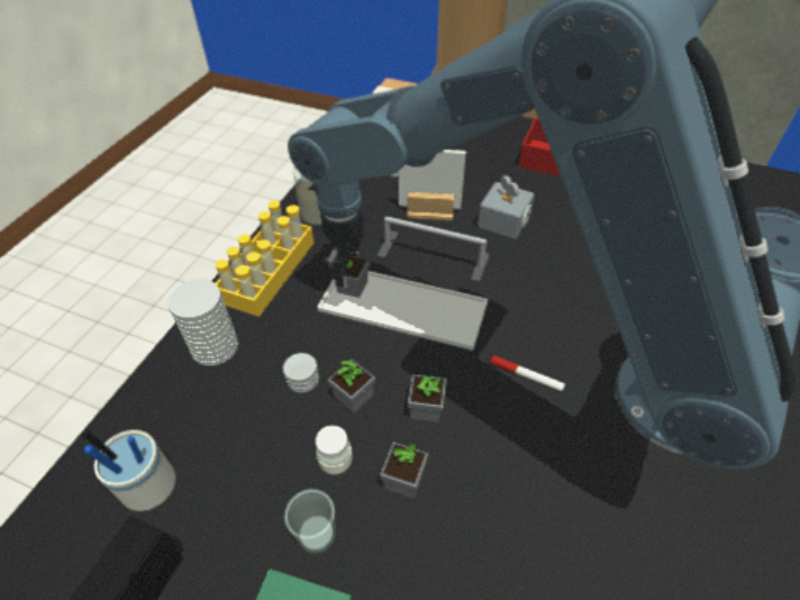

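>>> {"fn": "carry_out", "kwargs": {
  "plan": "0.1 0.03 0.2 0 0 0;0 0 0.2 0 0 0;0 0 0.1 0 0 0;0 0 0.1 0 0 0;0 0 0.03 0 0 0;0 0 0 0 0 0;0 0 0 0 0 0;0 0 0 0 0 0"
}}

```text
time_s: 6.97
eef_pos: [0.6778, -0.007, 0.0378]
eef_rot: [0.0, 0.999, 0.032, 0.0]
wrist_force: [0.3, 0.1, -2.7]
opening: 0.689
grasp_force: 65.2
```

>>> {"fn": "carry_out", "kwargs": {
  "plan": "0 0 0 0 0 0;0 0 0 0 0 0;0 0 0 0 0 0;0 0 0 0 0 0;0 0 0 0 0 0;0 0 0 0 0 0;0 0 0 0 0 0;0 0 0 0 0 0",
  "claw": -1
}}

```text
time_s: 7.63
eef_pos: [0.6774, -0.007, 0.0373]
eef_rot: [-0.0, 0.999, 0.032, -0.0]
wrist_force: [-1.1, -0.0, 0.5]
opening: 1.002
grasp_force: 0.0
```

>>> {"fn": "carry_out", "kwargs": {
  "plan": "0 0 -0.3 0 0 0;0 0 -0.5 0 0 0;0 0 -0.6 0 0 0;0 0 -0.6 0 0 0;0 0 -0.7 0 0 0;0 0 -0.7 0 0 0;0 0 -0.5 0 0 0;0 0 -0.1 0 0 0"
}}

```text
time_s: 8.3
eef_pos: [0.6801, -0.0074, 0.2039]
eef_rot: [0.001, 0.999, 0.032, 0.004]
wrist_force: [1.3, -0.2, 1.4]
opening: 1.004
grasp_force: 0.0
```

```bash
python3 look.py; python3 -c "
from h import *
go([.5585,.221,.028],down(np.radians(-111)))"
```

```text
top 235 [0.559 0.222]
top 250 [0.425 0.195]
top 249 [0.411 0.337]
side 193 [ 0.678 -0.016]
side 319 [0.558 0.219]
side 319 [0.423 0.193]
side 427 [0.409 0.333]
side 108 [0.506 0.377]
[-0.18  0.43  1.36  0.    1.35  1.32]
shift [-2.64 -5.89  4.28] (new axes [-4.84 -4.25  4.29] ) turn [ 0.   -0.04  4.31]
```

>>> {"fn": "carry_out", "kwargs": {
  "plan": "-0.33 -0.736 0 0 0 0;-0.33 -0.736 0 0 0 0;-0.33 -0.736 0 0 0 0;-0.33 -0.736 0 0 0 0;-0.33 -0.736 0 0 0 0;-0.33 -0.736 0 0 0 0;-0.33 -0.736 0 0 0 0;-0.33 -0.736 0 0 0 0"
}}

```text
time_s: 9.07
eef_pos: [0.5547, 0.2222, 0.1951]
eef_rot: [0.0, 0.999, 0.032, -0.002]
wrist_force: [0.3, 1.1, -0.7]
opening: 0.998
grasp_force: 0.0
```

>>> {"fn": "carry_out", "kwargs": {
  "plan": "0 0 0 0 0 0.9;0 0 0 0 0 0.9;0 0 0 0 0 0.9;0 0 0 0 0 0.9;0 0 0.5 0 0 0.7;0 0 0.5 0 0 0;0 0 0 0 0 0;0 0 0 0 0 0"
}}

```text
time_s: 9.73
eef_pos: [0.5548, 0.2209, 0.1547]
eef_rot: [0.001, 0.983, -0.181, -0.003]
wrist_force: [0.3, 0.5, -0.1]
opening: 1.003
grasp_force: 0.0
```

```bash
python3 look.py; python3 -c "
from h import *
go([.5585,.221,.027],down(np.radians(-111)))"
```

```text
top 231 [ 0.677 -0.008]
top 72 [0.559 0.234]
top 64 [0.41  0.355]
side 316 [0.558 0.219]
side 320 [0.422 0.193]
side 427 [0.409 0.333]
side 107 [0.506 0.377]
[0.18 0.31 1.61 0.   1.23 2.12]
shift [ 0.04 -0.01  3.26] (new axes [ 0.04 -0.01  3.26] ) turn [0.   0.   0.02]
```

>>> {"fn": "carry_out", "kwargs": {
  "plan": "0.04 0 0.4 0 0 0;0 0 0.5 0 0 0;0 0 0.5 0 0 0;0 0 0.5 0 0 0;0 0 0.5 0 0 0;0 0 0.4 0 0 0;0 0 0.3 0 0 0;0 0 0.15 0 0 0"
}}

```text
time_s: 10.5
eef_pos: [0.5581, 0.2206, 0.0264]
eef_rot: [0.0, 0.983, -0.182, -0.0]
wrist_force: [-0.1, -0.2, -0.8]
opening: 1.005
grasp_force: 0.0
```

>>> {"fn": "carry_out", "kwargs": {
  "plan": "0 0 0 0 0 0;0 0 0 0 0 0;0 0 0 0 0 0;0 0 0 0 0 0;0 0 0 0 0 0;0 0 0 0 0 0;0 0 0 0 0 0;0 0 0 0 0 0",
  "claw": 1
}}

```text
time_s: 11.17
eef_pos: [0.5596, 0.2209, 0.0287]
eef_rot: [-0.0, 0.983, -0.182, 0.001]
wrist_force: [1.1, -0.2, 6.3]
opening: 0.689
grasp_force: 65.7
```

>>> {"fn": "carry_out", "kwargs": {
  "plan": "0 0 -0.2 0 0 0;0 0 -0.4 0 0 0;0 0 -0.6 0 0 0;0 0 -0.6 0 0 0;0 0 -0.6 0 0 0;0 0 -0.6 0 0 0;0 0 -0.3 0 0 0;0 0 0 0 0 0"
}}

```text
time_s: 11.83
eef_pos: [0.5601, 0.2211, 0.1627]
eef_rot: [-0.001, 0.983, -0.182, 0.003]
wrist_force: [0.0, -0.3, -1.5]
opening: 0.692
grasp_force: 65.2
```

```bash
python3 look.py; python3 -c "
from h import *
go([.595,-.0115,.034],down(np.radians(-86.3)))"
```

```text
top 232 [ 0.676 -0.008]
top 62 [0.41  0.355]
side 241 [0.606 0.131]
side 316 [0.423 0.193]
side 426 [0.409 0.333]
side 111 [0.507 0.377]
[0.18 0.31 1.61 0.   1.23 2.11]
shift [2.94 5.09 3.12] (new axes [0.55 5.85 3.12] ) turn [ 0.    0.01 -4.3 ]
```

>>> {"fn": "carry_out", "kwargs": {
  "plan": "0.37 0.636 0 0 0 0;0.37 0.636 0 0 0 0;0.37 0.636 0 0 0 0;0.37 0.636 0 0 0 0;0.37 0.636 0 0 0 0;0.37 0.636 0 0 0 0;0.37 0.636 0 0 0 0;0.35 0.636 0 0 0 0"
}}

```text
time_s: 12.6
eef_pos: [0.594, -0.0126, 0.1565]
eef_rot: [-0.0, 0.983, -0.182, -0.002]
wrist_force: [0.2, 0.2, -1.9]
opening: 0.691
grasp_force: 65.3
```

>>> {"fn": "carry_out", "kwargs": {
  "plan": "0 0 0 0 0 -0.86;0 0 0 0 0 -0.86;0 0 0 0 0 -0.86;0 0 0 0 0 -0.86;0 0 0.3 0 0 -0.86;0 0 0.5 0 0 0;0 0 0.5 0 0 0;0 0 0.4 0 0 0"
}}

```text
time_s: 13.27
eef_pos: [0.5931, -0.0109, 0.0872]
eef_rot: [-0.001, 0.999, 0.032, -0.003]
wrist_force: [0.2, -0.4, -3.2]
opening: 0.693
grasp_force: 65.5
```

```bash
python3 look.py; python3 -c "
from h import *
go([.595,-.0115,.034],down(np.radians(-86.3)))"
```

```text
top 249 [0.425 0.195]
top 247 [0.412 0.337]
side 91 [ 0.601 -0.07 ]
side 194 [ 0.678 -0.016]
side 323 [0.422 0.193]
side 430 [0.409 0.333]
side 107 [0.506 0.377]
[-0.22  0.39  1.66  0.    1.1   1.29]
shift [0.11 0.03 1.29] (new axes [0.1  0.03 1.29] ) turn [-0.03  0.1   0.  ]
```

>>> {"fn": "carry_out", "kwargs": {
  "plan": "0.05 0.02 0.4 0 0 0;0 0 0.3 0 0 0;0 0 0.2 0 0 0;0 0 0.2 0 0 0;0 0 0.1 0 0 0;0 0 0.1 0 0 0;0 0 0 0 0 0;0 0 0 0 0 0"
}}

```text
time_s: 14.03
eef_pos: [0.5977, -0.0121, 0.0395]
eef_rot: [0.0, 0.999, 0.032, 0.0]
wrist_force: [0.1, 0.1, -0.9]
opening: 0.688
grasp_force: 65.5
```

>>> {"fn": "carry_out", "kwargs": {
  "plan": "0 0 0 0 0 0;0 0 0 0 0 0;0 0 0 0 0 0;0 0 0 0 0 0;0 0 0 0 0 0;0 0 0 0 0 0;0 0 0 0 0 0;0 0 0 0 0 0",
  "claw": -1
}}

```text
time_s: 14.7
eef_pos: [0.5975, -0.0121, 0.0393]
eef_rot: [-0.0, 0.999, 0.032, -0.0]
wrist_force: [-0.7, 0.5, 0.6]
opening: 1.0
grasp_force: 0.0
```

>>> {"fn": "carry_out", "kwargs": {
  "plan": "0 0 -0.3 0 0 0;0 0 -0.5 0 0 0;0 0 -0.6 0 0 0;0 0 -0.6 0 0 0;0 0 -0.7 0 0 0;0 0 -0.6 0 0 0;0 0 -0.2 0 0 -0.9;0 0 0 0 0 -0.8"
}}

```text
time_s: 15.37
eef_pos: [0.5997, -0.0125, 0.1842]
eef_rot: [0.001, 0.993, 0.119, 0.003]
wrist_force: [-0.4, 0.1, -0.4]
opening: 1.0
grasp_force: 0.0
```

```bash
python3 look.py; python3 -c "
from h import *
go([.4245,.195,.027],down(np.radians(-76.6)))"
```

```text
top 77 [ 0.616 -0.016]
top 251 [0.425 0.195]
top 253 [0.411 0.337]
side 202 [ 0.678 -0.016]
side 209 [ 0.601 -0.023]
side 317 [0.423 0.193]
side 428 [0.409 0.333]
side 103 [0.506 0.377]
[-0.22  0.28  1.6   0.    1.27  1.12]
shift [-3.02 -6.05  3.84] (new axes [-3.02 -6.04  3.85] ) turn [ 0.01 -0.02  0.02]
```

>>> {"fn": "carry_out", "kwargs": {
  "plan": "-0.378 -0.756 0 0 0 0;-0.378 -0.756 0 0 0 0;-0.378 -0.756 0 0 0 0;-0.378 -0.756 0 0 0 0;-0.378 -0.756 0 0 0 0;-0.378 -0.756 0 0 0 0;-0.378 -0.756 0 0 0 0;-0.378 -0.756 0 0 0 0"
}}

```text
time_s: 16.13
eef_pos: [0.422, 0.196, 0.1792]
eef_rot: [-0.0, 0.993, 0.115, -0.0]
wrist_force: [1.3, 0.4, -0.4]
opening: 1.002
grasp_force: 0.0
```

>>> {"fn": "carry_out", "kwargs": {
  "plan": "0 0 0.3 0 0 0;0 0 0.5 0 0 0;0 0 0.2 0 0 0;0 0 0 0 0 0;0 0 0 0 0 0;0 0 0 0 0 0;0 0 0 0 0 0;0 0 0 0 0 0"
}}

```text
time_s: 16.8
eef_pos: [0.4244, 0.1949, 0.1401]
eef_rot: [-0.0, 0.993, 0.117, 0.001]
wrist_force: [0.4, 0.0, 0.1]
opening: 0.998
grasp_force: 0.0
```

```bash
python3 look.py; python3 -c "
from h import *
go([.4245,.195,.027],down(np.radians(-76.6)))"
```

```text
top 230 [ 0.676 -0.007]
top 229 [ 0.6   -0.012]
top 88 [0.41  0.353]
side 207 [ 0.678 -0.016]
side 227 [ 0.6   -0.023]
side 249 [0.42  0.197]
side 427 [0.409 0.333]
side 108 [0.506 0.377]
[0.18 0.04 1.96 0.   1.14 1.51]
shift [0.01 0.   2.82] (new axes [0.01 0.   2.82] ) turn [ 0.   -0.01  0.  ]
```

>>> {"fn": "carry_out", "kwargs": {
  "plan": "0 0 0.4 0 0 0;0 0 0.5 0 0 0;0 0 0.5 0 0 0;0 0 0.5 0 0 0;0 0 0.4 0 0 0;0 0 0.3 0 0 0;0 0 0.2 0 0 0;0 0 0 0 0 0"
}}

```text
time_s: 17.57
eef_pos: [0.4225, 0.1948, 0.0259]
eef_rot: [0.0, 0.993, 0.117, -0.001]
wrist_force: [-0.5, -1.3, -1.0]
opening: 0.999
grasp_force: 0.0
```

>>> {"fn": "carry_out", "kwargs": {
  "plan": "0 0 0 0 0 0;0 0 0 0 0 0;0 0 0 0 0 0;0 0 0 0 0 0;0 0 0 0 0 0;0 0 0 0 0 0;0 0 0 0 0 0;0 0 0 0 0 0",
  "claw": 1
}}

```text
time_s: 18.23
eef_pos: [0.4249, 0.1952, 0.0285]
eef_rot: [-0.0, 0.993, 0.117, 0.001]
wrist_force: [-0.1, -0.3, 6.8]
opening: 0.691
grasp_force: 65.8
```

>>> {"fn": "carry_out", "kwargs": {
  "plan": "0 0 -0.2 0 0 0;0 0 -0.4 0 0 0;0 0 -0.6 0 0 0;0 0 -0.6 0 0 0;0 0 -0.6 0 0 0;0 0 -0.6 0 0 0;0 0 -0.3 0 0 0.9;0 0 0 0 0 0.8"
}}

```text
time_s: 18.9
eef_pos: [0.4254, 0.1956, 0.163]
eef_rot: [-0.0, 1.0, 0.03, 0.003]
wrist_force: [0.2, -0.9, -2.5]
opening: 0.691
grasp_force: 65.4
```

```bash
python3 look.py; python3 -c "
from h import *
go([.515,-.0165,.034],down(np.radians(-86.3)))"
```

```text
top 232 [ 0.676 -0.008]
top 232 [ 0.6   -0.012]
side 212 [ 0.677 -0.016]
side 224 [ 0.6   -0.023]
side 135 [0.437 0.098]
side 427 [0.409 0.333]
side 111 [0.506 0.376]
[0.18 0.01 1.94 0.   1.18 1.68]
shift [1.94 5.43 3.16] (new axes [1.94 5.43 3.16] ) turn [-0.   -0.01 -0.  ]
```

>>> {"fn": "carry_out", "kwargs": {
  "plan": "0.243 0.679 0 0 0 0;0.243 0.679 0 0 0 0;0.243 0.679 0 0 0 0;0.243 0.679 0 0 0 0;0.243 0.679 0 0 0 0;0.243 0.679 0 0 0 0;0.243 0.679 0 0 0 0;0.243 0.679 0 0 0 0"
}}

```text
time_s: 19.67
eef_pos: [0.5147, -0.0178, 0.1584]
eef_rot: [-0.0, 0.999, 0.034, -0.001]
wrist_force: [-0.1, 0.8, -2.1]
opening: 0.692
grasp_force: 65.7
```

>>> {"fn": "carry_out", "kwargs": {
  "plan": "0 0 0.3 0 0 0;0 0 0.5 0 0 0;0 0 0.6 0 0 0;0 0 0.4 0 0 0;0 0 0.2 0 0 0;0 0 0 0 0 0;0 0 0 0 0 0;0 0 0 0 0 0"
}}

```text
time_s: 20.33
eef_pos: [0.516, -0.0167, 0.0803]
eef_rot: [0.0, 0.999, 0.033, 0.001]
wrist_force: [0.6, 1.0, -1.6]
opening: 0.691
grasp_force: 65.7
```

```bash
python3 look.py; python3 -c "
from h import *
go([.517,-.0165,.034],down(np.radians(-86.3)))"
```

```text
top 139 [ 0.687 -0.01 ]
top 251 [0.411 0.337]
side 202 [ 0.678 -0.016]
side 74 [ 0.516 -0.07 ]
side 211 [ 0.601 -0.022]
side 426 [0.409 0.333]
side 107 [0.506 0.377]
[-0.26  0.24  1.87  0.    1.03  1.24]
shift [ 0.02 -0.01  1.16] (new axes [ 0.02 -0.01  1.16] ) turn [ 0.01 -0.02  0.01]
```

>>> {"fn": "carry_out", "kwargs": {
  "plan": "0 0 0.3 0 0 0;0 0 0.3 0 0 0;0 0 0.2 0 0 0;0 0 0.2 0 0 0;0 0 0.1 0 0 0;0 0 0.06 0 0 0;0 0 0 0 0 0;0 0 0 0 0 0"
}}

```text
time_s: 21.1
eef_pos: [0.5143, -0.0164, 0.0337]
eef_rot: [-0.0, 0.999, 0.033, -0.002]
wrist_force: [-9.4, 1.2, 15.0]
opening: 0.69
grasp_force: 67.7
```

>>> {"fn": "carry_out", "kwargs": {
  "plan": "0 0 0 0 0 0;0 0 0 0 0 0;0 0 0 0 0 0;0 0 0 0 0 0;0 0 0 0 0 0;0 0 0 0 0 0;0 0 0 0 0 0;0 0 0 0 0 0",
  "claw": -1
}}

```text
time_s: 21.77
eef_pos: [0.5153, -0.0167, 0.0328]
eef_rot: [-0.0, 0.999, 0.032, -0.0]
wrist_force: [-0.2, 0.5, -0.8]
opening: 1.001
grasp_force: 0.0
```

>>> {"fn": "carry_out", "kwargs": {
  "plan": "0 0 -0.3 0 0 0;0 0 -0.5 0 0 0;0 0 -0.6 0 0 0;0 0 -0.6 0 0 0;0 0 -0.7 0 0 0;0 0 -0.6 0 0 0;0 0 -0.2 0 0 0.2;0 0 0 0 0 0"
}}

```text
time_s: 22.43
eef_pos: [0.5171, -0.0171, 0.1761]
eef_rot: [0.001, 1.0, 0.022, 0.003]
wrist_force: [1.0, 0.2, -0.1]
opening: 1.0
grasp_force: 0.0
```

```bash
python3 look.py; python3 -c "
from h import *
go([.4105,.336,.027],down(np.radians(-87.5)))"
```

```text
top 172 [ 0.514 -0.015]
top 254 [0.412 0.337]
side 205 [ 0.678 -0.016]
side 215 [ 0.601 -0.022]
side 204 [ 0.515 -0.024]
side 427 [0.409 0.333]
side 109 [0.506 0.377]
[-0.26  0.11  1.81  0.    1.22  1.26]
shift [-2.21 -8.92  3.64] (new axes [-2.22 -8.92  3.64] ) turn [-0.    0.    0.01]
```

>>> {"fn": "carry_out", "kwargs": {
  "plan": "-0.222 -0.892 0 0 0 0;-0.222 -0.892 0 0 0 0;-0.222 -0.892 0 0 0 0;-0.222 -0.892 0 0 0 0;-0.222 -0.892 0 0 0 0;-0.222 -0.892 0 0 0 0;-0.222 -0.892 0 0 0 0;-0.222 -0.892 0 0 0 0"
}}

```text
time_s: 23.2
eef_pos: [0.4293, 0.2664, 0.1707]
eef_rot: [0.001, 1.0, 0.022, -0.002]
wrist_force: [0.4, -0.1, -0.9]
opening: 1.002
grasp_force: 0.0
```

>>> {"fn": "carry_out", "kwargs": {
  "plan": "-0.222 -0.892 0 0 0 0;-0.222 -0.892 0 0 0 0;0 0 0.4 0 0 0;0 0 0.4 0 0 0;0 0 0 0 0 0;0 0 0 0 0 0;0 0 0 0 0 0;0 0 0 0 0 0"
}}

```text
time_s: 23.87
eef_pos: [0.4112, 0.3354, 0.1413]
eef_rot: [-0.0, 1.0, 0.022, 0.0]
wrist_force: [0.2, 1.0, 0.1]
opening: 1.004
grasp_force: 0.0
```

```bash
python3 look.py; python3 -c "
from h import *
go([.4105,.336,.027],down(np.radians(-87.5)))"
```

```text
top 232 [ 0.676 -0.008]
top 231 [ 0.6   -0.012]
top 238 [ 0.516 -0.016]
side 184 [ 0.68  -0.015]
side 337 [0.404 0.333]
side 95 [0.507 0.38 ]
[0.46 0.18 1.8  0.   1.16 1.99]
shift [-0.02 -0.01  2.87] (new axes [-0.02 -0.01  2.87] ) turn [-0.01 -0.01  0.  ]
```

>>> {"fn": "carry_out", "kwargs": {
  "plan": "0 0 0.4 0 0 0;0 0 0.5 0 0 0;0 0 0.5 0 0 0;0 0 0.5 0 0 0;0 0 0.4 0 0 0;0 0 0.3 0 0 0;0 0 0.25 0 0 0;0 0 0 0 0 0"
}}

```text
time_s: 24.63
eef_pos: [0.4098, 0.3351, 0.0254]
eef_rot: [0.001, 1.0, 0.022, -0.001]
wrist_force: [-0.8, 0.0, -0.3]
opening: 1.004
grasp_force: 0.0
```

>>> {"fn": "carry_out", "kwargs": {
  "plan": "0 0 0 0 0 0;0 0 0 0 0 0;0 0 0 0 0 0;0 0 0 0 0 0;0 0 0 0 0 0;0 0 0 0 0 0;0 0 0 0 0 0;0 0 0 0 0 0",
  "claw": 1
}}

```text
time_s: 25.3
eef_pos: [0.4118, 0.3363, 0.0283]
eef_rot: [-0.001, 1.0, 0.022, 0.001]
wrist_force: [-0.0, -1.1, 5.8]
opening: 0.693
grasp_force: 65.8
```

>>> {"fn": "carry_out", "kwargs": {
  "plan": "0 0 -0.2 0 0 0;0 0 -0.4 0 0 0;0 0 -0.6 0 0 0;0 0 -0.6 0 0 0;0 0 -0.6 0 0 0;0 0 -0.6 0 0 0;0 0 -0.3 0 0 -0.2;0 0 0 0 0 0"
}}

```text
time_s: 25.97
eef_pos: [0.4122, 0.3367, 0.1621]
eef_rot: [-0.001, 0.999, 0.033, 0.003]
wrist_force: [0.9, 0.6, -2.4]
opening: 0.695
grasp_force: 65.4
```

```bash
python3 look.py; python3 -c "
from h import *
go([.435,-.022,.036],down(np.radians(-86.3)))"
```

```text
top 235 [ 0.677 -0.007]
top 230 [ 0.6   -0.012]
top 238 [ 0.516 -0.016]
side 189 [ 0.68  -0.015]
side 175 [0.418 0.268]
side 104 [0.507 0.379]
[0.46 0.16 1.79 0.   1.19 1.97]
shift [0.04 8.96 3.06] (new axes [0.04 8.96 3.06] ) turn [0. 0. 0.]
```

>>> {"fn": "carry_out", "kwargs": {
  "plan": "0 0.7 0 0 0 0;0 0.9 0 0 0 0;0 0.9 0 0 0 0;0 0.9 0 0 0 0;0 0.9 0 0 0 0;0 0.9 0 0 0 0;0 0.9 0 0 0 0;0 0.9 0 0 0 0"
}}

```text
time_s: 26.73
eef_pos: [0.4269, 0.0549, 0.1568]
eef_rot: [-0.0, 0.999, 0.032, -0.002]
wrist_force: [1.7, 0.3, -1.8]
opening: 0.692
grasp_force: 65.8
```

>>> {"fn": "carry_out", "kwargs": {
  "plan": "0.04 0.9 0 0 0 0;0 0.7 0 0 0 0;0 0.36 0 0 0 0;0 0 0.6 0 0 0;0 0 0.7 0 0 0;0 0 0.6 0 0 0;0 0 0 0 0 0;0 0 0 0 0 0"
}}

```text
time_s: 27.4
eef_pos: [0.4329, -0.021, 0.0806]
eef_rot: [-0.001, 0.999, 0.032, -0.003]
wrist_force: [1.3, -0.1, -2.4]
opening: 0.691
grasp_force: 66.1
```

>>> {"fn": "carry_out", "kwargs": {
  "plan": "0 0 0 0 0 0;0 0 0 0 0 0;0 0 0 0 0 0;0 0 0 0 0 0;0 0 0 0 0 0;0 0 0 0 0 0;0 0 0 0 0 0;0 0 0 0 0 0"
}}

```text
time_s: 28.07
eef_pos: [0.4355, -0.0218, 0.083]
eef_rot: [0.0, 0.999, 0.032, 0.0]
wrist_force: [-0.4, 0.9, -2.8]
opening: 0.69
grasp_force: 66.2
```

```bash
python3 look.py; python3 -c "
from h import *
go([.435,-.022,.036],down(np.radians(-86.3)))"
```

```text
top 232 [ 0.676 -0.008]
top 224 [ 0.601 -0.013]
side 209 [ 0.678 -0.016]
side 225 [ 0.6   -0.023]
side 74 [ 0.43  -0.079]
side 205 [ 0.515 -0.024]
side 106 [0.506 0.377]
[-0.32  0.07  2.07  0.    1.    1.18]
shift [-0.01  0.    1.17] (new axes [-0.01  0.    1.17] ) turn [-0. -0.  0.]
```

>>> {"fn": "carry_out", "kwargs": {
  "plan": "0 0 0.3 0 0 0;0 0 0.3 0 0 0;0 0 0.2 0 0 0;0 0 0.2 0 0 0;0 0 0.1 0 0 0;0 0 0.05 0 0 0;0 0 0 0 0 0;0 0 0 0 0 0"
}}

```text
time_s: 28.83
eef_pos: [0.4356, -0.0219, 0.0371]
eef_rot: [0.0, 0.999, 0.032, 0.0]
wrist_force: [-0.6, -0.4, -1.9]
opening: 0.688
grasp_force: 66.3
```

>>> {"fn": "carry_out", "kwargs": {
  "plan": "0 0 0 0 0 0;0 0 0 0 0 0;0 0 0 0 0 0;0 0 0 0 0 0;0 0 0 0 0 0;0 0 0 0 0 0;0 0 0 0 0 0;0 0 0 0 0 0",
  "claw": -1
}}

```text
time_s: 29.5
eef_pos: [0.4354, -0.0218, 0.0369]
eef_rot: [0.0, 0.999, 0.032, 0.0]
wrist_force: [-0.8, 0.4, 0.3]
opening: 1.004
grasp_force: 0.0
```

>>> {"fn": "carry_out", "kwargs": {
  "plan": "0 0 -0.3 0 0 0;0 0 -0.6 0 0 0;0 0 -0.8 0 0 0;0 0 -0.9 0 0 0;0 0 -0.9 0 0 0;0 0 -0.9 0 0 0;0 0 -0.6 0 0 -1;0 0 -0.1 0 0 -1"
}}

```text
time_s: 30.17
eef_pos: [0.438, -0.0226, 0.2464]
eef_rot: [0.002, 0.991, 0.134, 0.004]
wrist_force: [0.7, -0.1, -0.3]
opening: 1.003
grasp_force: 0.0
```

```bash
python3 look.py c; python3 - <<'E'
from h import *
c=dict(np.load("top0.npz"));s=dict(np.load("side0.npz"))
T=lambda x,y:(x/4+305-.375,y/4+140-.375)
S=lambda x,y:((x-421)/3.6+240-.36,y/3.6+85-.36)
for n,a,b in(("bar1",T(97,76),S(449,198)),("bar2",T(110,355),S(674,248)),("bd1",T(294,19),S(478,38)),("bd2",T(355,206),S(630,43)),("k1",T(312,381),S(748,135)),("k2",T(355,334),S(718,100))):
    print(n,tri(c,a,s,b))
go([.61,-.33,.24],down(np.radians(-73)))
E
```

```text
top 232 [ 0.676 -0.008]
top 138 [ 0.43  -0.022]
side 206 [ 0.677 -0.016]
side 223 [ 0.601 -0.023]
side 203 [ 0.515 -0.024]
side 219 [ 0.435 -0.033]
side 106 [0.506 0.377]
[-0.32 -0.16  1.92 -0.    1.37  0.98]
bar1 (array([ 0.65773605, -0.17446099,  0.07851651]), np.float64(0.006860218365730242))
bar2 (array([ 0.43358049, -0.18283744,  0.08150551]), np.float64(0.002027904026329358))
bd1 (array([ 0.68316129, -0.31265737,  0.16602892]), np.float64(0.007001981893428978))
bd2 (array([ 0.53870583, -0.35384125,  0.16969609]), np.float64(0.003953254401449026))
k1 (array([ 0.41024895, -0.33546609,  0.10907885]), np.float64(0.009060860672136883))
k2 (array([ 0.44824983, -0.36756299,  0.11773167]), np.float64(0.005349620395600636))
shift [2.17 8.57 0.09] (new axes [1.9  8.63 0.07] ) turn [ 0.02 -0.03 -0.31]
```

View pics/sidec.png

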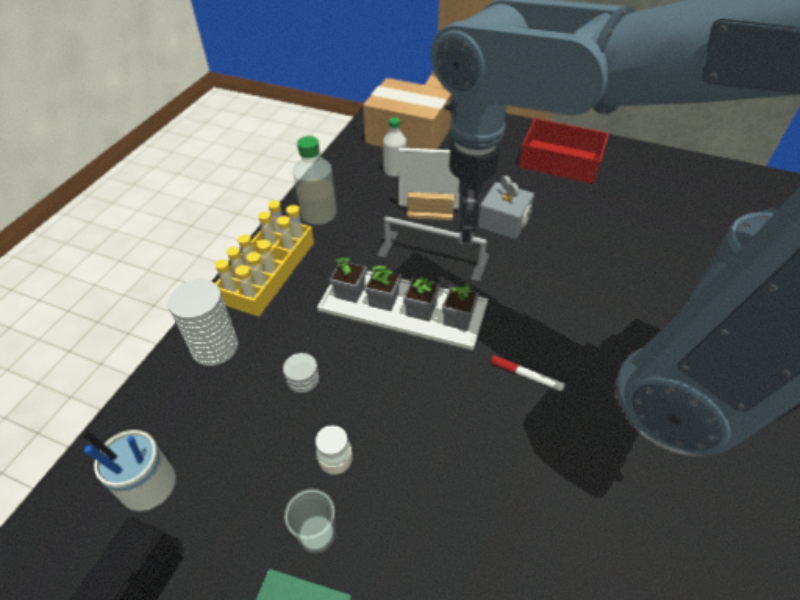

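>>> {"fn": "carry_out", "kwargs": {
  "plan": "0.22 0.86 0 0 0 0;0.22 0.86 0 0 0 0;0.22 0.86 0 0 0 0;0.22 0.86 0 0 0 0;0.22 0.86 0 0 0 0;0.22 0.86 0 0 0 0;0.22 0.86 0 0 0 0;0.22 0.86 0 0 0 0"
}}

```text
time_s: 30.93
eef_pos: [0.5752, -0.2701, 0.2384]
eef_rot: [-0.001, 0.991, 0.13, -0.001]
wrist_force: [0.2, -0.6, 0.2]
opening: 1.003
grasp_force: 0.0
```

>>> {"fn": "carry_out", "kwargs": {
  "plan": "0.22 0.86 0 0 0 0;0.22 0.86 0 0 0 0;0 0 0 0 0 -0.3;0 0 0 0 0 0;0 0 0 0 0 0;0 0 0 0 0 0;0 0 0 0 0 0;0 0 0 0 0 0"
}}

```text
time_s: 31.6
eef_pos: [0.6103, -0.3298, 0.2414]
eef_rot: [0.0, 0.989, 0.147, 0.0]
wrist_force: [-0.6, -0.4, 0.1]
opening: 0.999
grasp_force: 0.0
```

```bash
python3 look.py d; python3 -c "
from h import *
go([.612,-.331,.125],down(np.radians(-73)))"
```

```text
top 235 [ 0.677 -0.007]
top 231 [ 0.6   -0.012]
top 221 [ 0.518 -0.016]
top 206 [ 0.437 -0.021]
side 204 [ 0.677 -0.016]
side 225 [ 0.6   -0.023]
side 211 [ 0.516 -0.025]
side 214 [ 0.434 -0.032]
side 109 [0.506 0.377]
[-0.67  0.43  1.26  0.    1.44  0.61]
shift [0.03 0.03 2.91] (new axes [0.03 0.03 2.91] ) turn [ 0.01 -0.   -0.02]
```

View pics/sided.png

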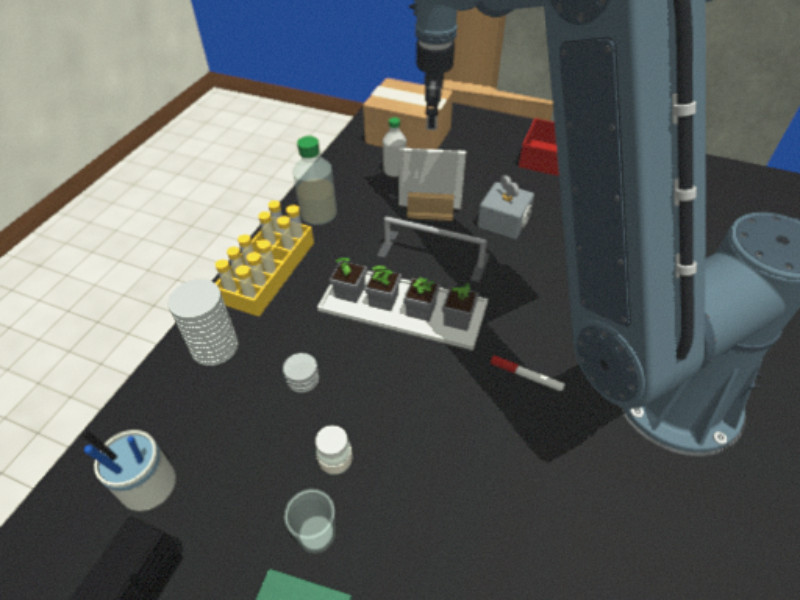

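>>> {"fn": "carry_out", "kwargs": {
  "plan": "0.03 0.03 0.3 0 0 0;0 0 0.4 0 0 0;0 0 0.5 0 0 0;0 0 0.5 0 0 0;0 0 0.5 0 0 0;0 0 0.4 0 0 0;0 0 0.3 0 0 0;0 0 0 0 0 0"
}}

```text
time_s: 32.37
eef_pos: [0.6101, -0.3301, 0.1207]
eef_rot: [-0.002, 0.989, 0.147, -0.002]
wrist_force: [-0.7, 0.0, -0.6]
opening: 1.0
grasp_force: 0.0
```

>>> {"fn": "carry_out", "kwargs": {
  "plan": "0 0 0 0 0 0;0 0 0 0 0 0;0 0 0 0 0 0;0 0 0 0 0 0;0 0 0 0 0 0;0 0 0 0 0 0;0 0 0 0 0 0;0 0 0 0 0 0",
  "claw": 1
}}

```text
time_s: 33.03
eef_pos: [0.6122, -0.3318, 0.1256]
eef_rot: [0.0, 0.989, 0.147, 0.0]
wrist_force: [0.5, -0.3, 3.4]
opening: 0.086
grasp_force: 58.9
```

```bash
python3 -c "
from h import *
o=ctrl.get_obs();print(o['torque'].round(2),o['wrist_force'].round(1))
go([.612,-.331,.125],down(np.radians(-73)))"
```

```text
[0.03 0.01 0.04] [ 0.5 -0.3  3.4]
shift [ 0.   -0.02  0.02] (new axes [ 0.   -0.02  0.02] ) turn [ 0.01 -0.01 -0.02]
```

>>> {"fn": "carry_out", "kwargs": {
  "plan": "0 0 -0.15 0 0 0;0 0 -0.3 0 0 0;0 0 -0.4 0 0 0;0 0 -0.5 0 0 0;0 0 -0.5 0 0 0;0 0 -0.6 0 0 0;0 0 -0.6 0 0 0;0 0 -0.4 0 0 0"
}}

```text
time_s: 33.7
eef_pos: [0.6123, -0.3319, 0.2667]
eef_rot: [0.001, 0.989, 0.147, 0.001]
wrist_force: [-0.3, -0.4, -1.2]
opening: 0.088
grasp_force: 58.5
```

>>> {"fn": "carry_out", "kwargs": {
  "plan": "0 0 0 0 0 0;0 0 0 0 0 0;0 0 0 0 0 0;0 0 0 0 0 0;0 0 0 0 0 0;0 0 0 0 0 0;0 0 0 0 0 0;0 0 0 0 0 0"
}}

```text
time_s: 34.37
eef_pos: [0.6118, -0.3315, 0.2624]
eef_rot: [-0.0, 0.989, 0.147, -0.0]
wrist_force: [0.2, 0.0, -1.6]
opening: 0.087
grasp_force: 58.6
```

```bash
cat > lean.py <<'E'
import sys
from h import *
th=np.radians(15);ys=np.radians(-87)
R=Rn.from_rotvec(down(ys)[:,0]*th).as_matrix()@down(ys)
dy,z=map(float,sys.argv[1:3])
go(np.array([.547,-.1765,z])+dy*np.array([-.052,1,0]),R)
go(np.array([.547,-.1765,z])+dy*np.array([-.052,1,0]),down(ys))
E
python3 lean.py .004 .25
```

```text
shift [-0.4  -4.28  0.31] (new axes [-1.41 -3.84  1.35] ) turn [2.6  0.32 2.41]
shift [-0.4  -4.28  0.31] (new axes [-1.41 -4.05  0.31] ) turn [-0.01  0.    2.42]
```

>>> {"fn": "carry_out", "kwargs": {
  "plan": "-0.06 -0.6 0 0 0 0;-0.07 -0.75 0 0 0 0;-0.07 -0.75 0 0 0 0;-0.07 -0.75 0 0 0 0;-0.07 -0.75 0 0 0 0;-0.06 -0.68 0 0 0 0;0 0 0 0 0 0;0 0 0 0 0 0.5"
}}

```text
time_s: 35.03
eef_pos: [0.5467, -0.171, 0.2634]
eef_rot: [0.0, 0.992, 0.123, 0.0]
wrist_force: [0.5, 0.7, -1.6]
opening: 0.085
grasp_force: 59.3
```

>>> {"fn": "carry_out", "kwargs": {
  "plan": "0 0 0 0 0 0.7;0 0 0 0 0 0.7;0 0 0 0 0 0.52;0 0 0 0.6 0 0;0 0 0 0.7 0 0;0 0 0 0.7 0 0;0 0 0 0.6 0 0;0 0 0 0 0 0"
}}

```text
time_s: 35.7
eef_pos: [0.5467, -0.1748, 0.2621]
eef_rot: [-0.13, 0.991, 0.025, -0.004]
wrist_force: [-0.6, -0.0, -2.2]
opening: 0.087
grasp_force: 59.4
```

>>> {"fn": "carry_out", "kwargs": {
  "plan": "0 0 0 0 0 0;0 0 0 0 0 0;0 0 0 0 0 0;0 0 0 0 0 0;0 0 0 0 0 0;0 0 0 0 0 0;0 0 0 0 0 0;0 0 0 0 0 0"
}}

```text
time_s: 36.37
eef_pos: [0.5469, -0.1723, 0.263]
eef_rot: [-0.129, 0.991, 0.026, -0.003]
wrist_force: [0.2, -0.0, -2.2]
opening: 0.087
grasp_force: 59.4
```

```bash
python3 look.py e; python3 lean.py .008 .13
```

```text
top 232 [ 0.676 -0.008]
top 229 [ 0.6   -0.012]
top 238 [ 0.516 -0.016]
top 235 [ 0.437 -0.022]
side 200 [ 0.677 -0.016]
side 222 [ 0.601 -0.023]
side 220 [ 0.515 -0.025]
side 232 [ 0.435 -0.033]
side 105 [0.506 0.376]
[-0.63  0.23  1.5   0.2   1.57  0.87]
shift [-0.    0.76  3.24] (new axes [-0.    0.77  3.23] ) turn [0.02 0.   0.  ]
shift [-0.    0.76  3.24] (new axes [-0.   -0.1   3.32] ) turn [-2.6   0.    0.01]
```

View pics/sidee.png

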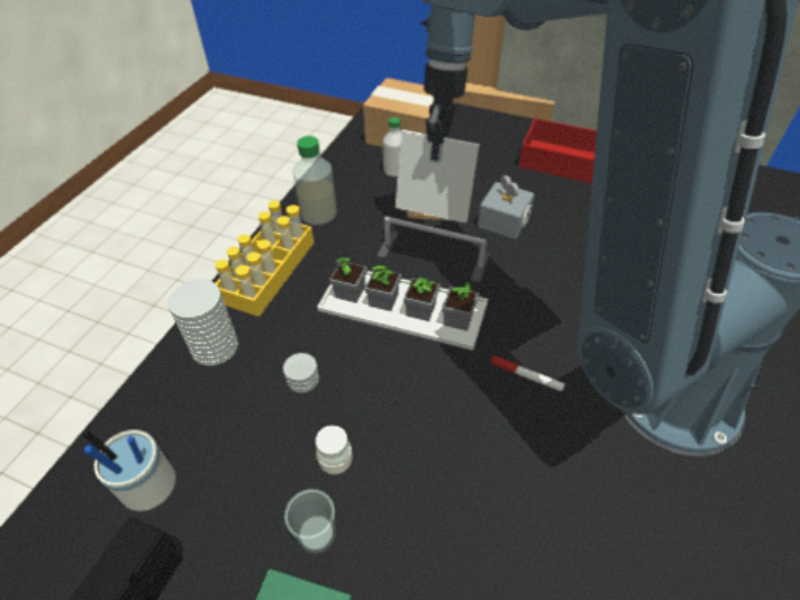

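>>> {"fn": "carry_out", "kwargs": {
  "plan": "0 0.1 0.3 0 0 0;0 0.1 0.5 0 0 0;0 0.1 0.6 0 0 0;0 0.1 0.6 0 0 0;0 0.1 0.5 0 0 0;0 0.1 0.4 0 0 0;0 0.16 0.34 0 0 0;0 0 0 0 0 0"
}}

```text
time_s: 37.13
eef_pos: [0.5442, -0.1674, 0.1255]
eef_rot: [-0.131, 0.991, 0.026, -0.006]
wrist_force: [-0.6, 0.6, -2.6]
opening: 0.085
grasp_force: 59.4
```

>>> {"fn": "carry_out", "kwargs": {
  "plan": "0 0 0 0 0 0;0 0 0 0 0 0;0 0 0 0 0 0;0 0 0 0 0 0;0 0 0 0 0 0;0 0 0 0 0 0;0 0 0 0 0 0;0 0 0 0 0 0"
}}

```text
time_s: 37.8
eef_pos: [0.5467, -0.1685, 0.13]
eef_rot: [-0.129, 0.991, 0.026, -0.003]
wrist_force: [-0.4, 0.3, -2.3]
opening: 0.09
grasp_force: 59.4
```

```bash
python3 - <<'E'
from h import *
a=ctrl.camera("side")["pixels"][100:200,225:345,::-1];b=ctrl.camera("top")["pixels"][130:250,290:410,::-1]
o=np.zeros((480,800,3),np.uint8);o[:333,:400]=cv2.resize(a,(400,333),interpolation=3);o[:400,400:]=cv2.resize(b,(400,400),interpolation=3)
cv2.imwrite("pics/crop2.png",o)
E
python3 lean.py .006 .111
```

```text
shift [-0.    0.17  0.44] (new axes [-0.    0.17  0.44] ) turn [0.02 0.   0.  ]
shift [-0.    0.17  0.44] (new axes [-0.    0.05  0.47] ) turn [-2.6  0.   0. ]
```

View pics/crop2.png

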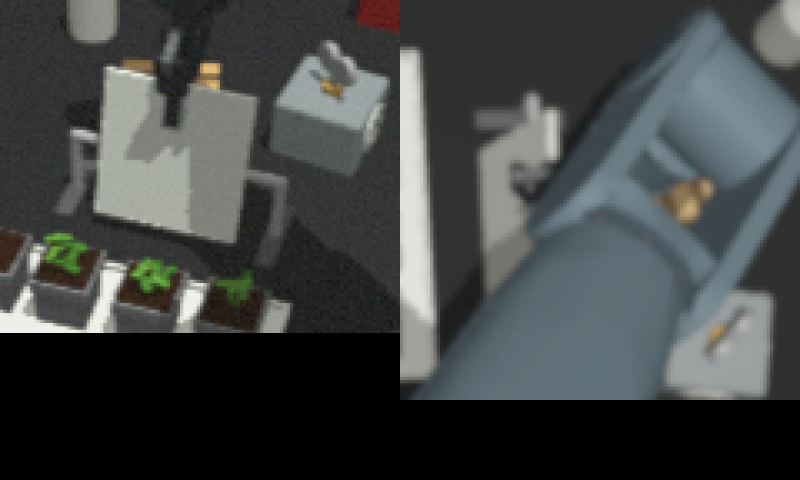

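>>> {"fn": "carry_out", "kwargs": {
  "plan": "0 0.05 0.1 0 0 0;0 0.04 0.1 0 0 0;0 0.04 0.1 0 0 0;0 0.04 0.08 0 0 0;0 0 0.04 0 0 0;0 0 0 0 0 0;0 0 0 0 0 0;0 0 0 0 0 0"
}}

```text
time_s: 38.57
eef_pos: [0.5468, -0.1707, 0.1119]
eef_rot: [-0.13, 0.991, 0.026, -0.003]
wrist_force: [-0.4, -0.5, -2.3]
opening: 0.087
grasp_force: 59.4
```

>>> {"fn": "carry_out", "kwargs": {
  "plan": "0 0.03 0 0 0 0;0 0.03 0 0 0 0;0 0 0 0 0 0;0 0 0 0 0 0;0 0 0 0 0 0;0 0 0 0 0 0;0 0 0 0 0 0;0 0 0 0 0 0"
}}

```text
time_s: 39.23
eef_pos: [0.5468, -0.173, 0.1112]
eef_rot: [-0.13, 0.991, 0.026, -0.003]
wrist_force: [-0.2, -0.4, -1.9]
opening: 0.085
grasp_force: 59.4
```

>>> {"fn": "carry_out", "kwargs": {
  "plan": "0 0.02 0.02 0 0 0;0 0.02 0.01 0 0 0;0 0.02 0 0 0 0;0 0 0 0 0 0;0 0 0 0 0 0;0 0 0 0 0 0;0 0 0 0 0 0;0 0 0 0 0 0"
}}

```text
time_s: 39.9
eef_pos: [0.5471, -0.1744, 0.1105]
eef_rot: [-0.13, 0.991, 0.026, -0.003]
wrist_force: [-2.9, 2.8, 6.4]
opening: 0.082
grasp_force: 60.4
```

```bash
python3 -c "
from h import *
o=ctrl.get_obs();print(o['torque'].round(2),o['wrist_force'].round(1))"
```

```text
[0.98 0.39 0.11] [-2.9  2.8  6.4]
```

>>> {"fn": "carry_out", "kwargs": {
  "plan": "0 0 0 0 0 0;0 0 0 0 0 0;0 0 0 0 0 0;0 0 0 0 0 0;0 0 0 0 0 0;0 0 0 0 0 0;0 0 0 0 0 0;0 0 0 0 0 0",
  "claw": -1
}}

```text
time_s: 40.57
eef_pos: [0.5469, -0.1751, 0.1094]
eef_rot: [-0.13, 0.991, 0.026, -0.003]
wrist_force: [0.5, -0.0, -0.6]
opening: 1.001
grasp_force: 0.0
```

>>> {"fn": "carry_out", "kwargs": {
  "plan": "0 0 -0.2 0 0 0;0 0 -0.4 0 0 0;0 0 -0.5 0 0 0;0 0 -0.6 0 0 0;0 0 -0.7 0 0 0;0 0 -0.7 0 0 0;0 0 -0.3 0 0 0;0 0 0 0 0 0"
}}

```text
time_s: 41.23
eef_pos: [0.5504, -0.2118, 0.2448]
eef_rot: [-0.127, 0.992, 0.026, -0.001]
wrist_force: [-0.0, -0.2, 0.3]
opening: 1.003
grasp_force: 0.0
```

```bash
python3 - <<'E'
from h import *
a=ctrl.camera("side")["pixels"][100:200,225:345,::-1];b=ctrl.camera("top")["pixels"][130:250,290:410,::-1]
o=np.zeros((480,800,3),np.uint8);o[:333,:400]=cv2.resize(a,(400,333),interpolation=3);o[:400,400:]=cv2.resize(b,(400,400),interpolation=3)
cv2.imwrite("pics/crop3.png",o)
go([.432,-.348,.22],down(np.radians(-87)));print(ctrl.get_obs()["q"].round(2))
E
```

```text
shift [-3.09  3.32 -0.36] (new axes [-3.09  3.3   0.51] ) turn [-2.6  0.   0. ]
[-0.68  0.29  1.48  0.19  1.55  0.82]
```

View pics/crop3.png

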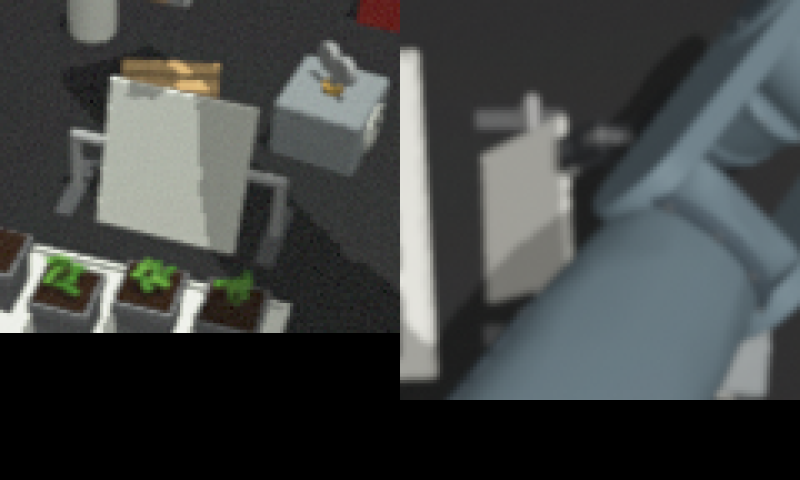

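```bash
python3 - <<'E'
from h import *
c=dict(np.load("top0.npz"));s=dict(np.load("side0.npz"))
a=cv2.resize(c["pixels"][212:252,362:406,::-1],None,fx=9,fy=9,interpolation=3)
b=cv2.resize(s["pixels"][108:152,304:346,::-1],None,fx=9,fy=9,interpolation=3)
o=np.zeros((400,800,3),np.uint8);o[:360,:396]=a;o[:396,400:778]=b
cv2.imwrite("pics/crop4.png",o)
# predicted points for key on axis X,Y (hub base z=.072, top z=.124)
for X,Y in((.432,-.348),(.429,-.357)):
    P=[[X,Y,.072],[X,Y,.088],[X,Y,.124]]
    print((proj(c,P)-[362,212])*9+4,((proj(s,P)-[304,108])*9+4+[400,0]))
E
```

```text
[[194.16597355 172.72613609]
 [207.25856924 167.63369483]
 [237.80608647 155.74228767]] [[572.74833091 172.08583715]
 [577.9325083  140.17544832]
 [589.94369666  66.19826644]]
[[219.29837872 181.74449966]
 [232.66575792 176.75261443]
 [263.8530876  165.09593719]] [[585.80523866 160.76943799]
 [591.08851059 128.87614822]
 [603.32780857  54.94754287]]
```

View pics/crop4.png

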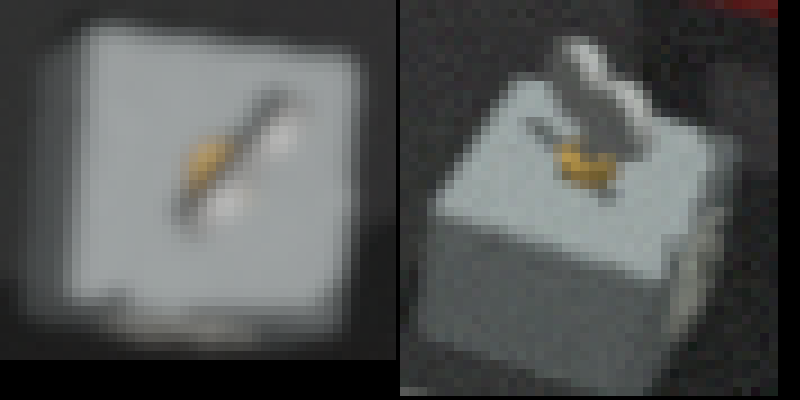

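```bash
python3 - <<'E'
from h import *
c=dict(np.load("top0.npz"));s=dict(np.load("side0.npz"))
T=lambda x,y:np.array([(x-4)/9+362,(y-4)/9+212])
S=lambda x,y:np.array([(x-404)/9+304,(y-4)/9+108])
print("mid top",onz(c,T(255,170),.124),onz(s,S(608,76),.124),tri(c,T(255,170),s,S(608,76)))
l=onz(c,[T(228,205),T(283,135)],.122);d=l[1]-l[0];print(l,np.linalg.norm(d),np.degrees(np.arctan2(d[1],d[0])))
l=onz(s,[S(633,97),S(582,55)],.122);d=l[1]-l[0];print(l,np.linalg.norm(d),np.degrees(np.arctan2(d[1],d[0])))
print("ctr",onz(c,[T(95,25),T(355,55),T(335,325),T(70,300)],.072).mean(0),onz(s,[S(520,80),S(735,135),S(660,280),S(437,205)],.072).mean(0))
go([.430,-.355,.20],down(np.radians(-87)))
E
```

```text
mid top [[ 0.42725662 -0.35387473  0.124     ]] [[ 0.42385694 -0.3444971   0.124     ]] (array([ 0.42705945, -0.35674508,  0.11499632]), np.float64(0.002531254594861747))
[[ 0.41533472 -0.34481888  0.122     ]
 [ 0.4397094  -0.3645743   0.122     ]] 0.03137516884915652 -39.024394086480655
[[ 0.41189592 -0.33780042  0.122     ]
 [ 0.4372138  -0.35660775  0.122     ]] 0.03153903226170774 -36.60672739478814
ctr [ 0.43115501 -0.35529707  0.072     ] [ 0.42622529 -0.34957698  0.072     ]
shift [-3.15  3.61  0.08] (new axes [-3.15  3.47  1.01] ) turn [-2.6  0.   0. ]
```

>>> {"fn": "carry_out", "kwargs": {
  "plan": "0 0 0 -0.65 0 0;0 0 0 -0.65 0 0;0 0 0 -0.65 0 0;0 0 0 -0.65 0 0;-0.394 0.434 0 0 0 0;-0.394 0.434 0 0 0 0;-0.394 0.434 0 0 0 0;-0.394 0.434 0 0 0 0"
}}

```text
time_s: 42.0
eef_pos: [0.488, -0.2815, 0.238]
eef_rot: [-0.002, 1.0, 0.027, -0.002]
wrist_force: [0.6, -0.1, 0.1]
opening: 0.998
grasp_force: 0.0
```

>>> {"fn": "carry_out", "kwargs": {
  "plan": "-0.394 0.434 0 0 0 0;-0.394 0.434 0 0 0 0;-0.394 0.434 0 0 0 0;-0.394 0.434 0 0 0 0;0 0 0 0 0 -1;0 0 0 0 0 -1;0 0 0 0 0 -1;0 0 0 0 0 -1"
}}

```text
time_s: 42.67
eef_pos: [0.4292, -0.354, 0.238]
eef_rot: [-0.002, 0.974, 0.227, -0.001]
wrist_force: [-0.1, -0.4, -0.3]
opening: 1.0
grasp_force: 0.0
```

>>> {"fn": "carry_out", "kwargs": {
  "plan": "0 0 0 0 0 -1;0 0 0 0 0 -1;0 0 0 0 0 -1;0 0 0 0 0 -1;0 0 0 0 0 -1;0 0 0 0 0 -1;0 0 0 0 0 -1;0 0 0 0 0 -1"
}}

```text
time_s: 43.33
eef_pos: [0.4295, -0.3538, 0.238]
eef_rot: [-0.002, 0.809, 0.588, -0.0]
wrist_force: [0.0, 0.3, 0.7]
opening: 0.998
grasp_force: 0.0
```

>>> {"fn": "carry_out", "kwargs": {
  "plan": "0 0 0 0 0 -1;0 0 0 0 0 -1;0 0 0 0 0 -1;0 0 0 0 0 -1;0 0 0 0 0 -1;0 0 0 0 0 -1;0 0 0 0 0 -1;0 0 0 0 0 -1"
}}

```text
time_s: 44.0
eef_pos: [0.4295, -0.3537, 0.238]
eef_rot: [-0.002, 0.516, 0.857, 0.001]
wrist_force: [0.4, -0.5, -0.2]
opening: 0.998
grasp_force: 0.0
```

>>> {"fn": "carry_out", "kwargs": {
  "plan": "0 0 0 0 0 -1;0 0 0 0 0 -1;0 0 0 0 0 -1;0 0 0 0 0 -1;0 0 0 0 0 0;0 0 0 0 0 0;0 0 0 0 0 0;0 0 0 0 0 0"
}}

```text
time_s: 44.67
eef_pos: [0.43, -0.3549, 0.2401]
eef_rot: [-0.001, 0.338, 0.941, 0.0]
wrist_force: [0.1, 0.2, 0.7]
opening: 1.0
grasp_force: 0.0
```

```bash
python3 look.py f;  python3 -c "
from h import *
print(ctrl.get_obs()['time_s']);go([.430,-.355,.091],down(np.radians(51)))"
```

```text
top 230 [ 0.676 -0.007]
top 234 [0.589 0.014]
top 238 [ 0.516 -0.016]
top 223 [ 0.438 -0.022]
side 209 [ 0.677 -0.016]
side 230 [0.59  0.004]
side 218 [ 0.515 -0.026]
side 228 [ 0.435 -0.033]
side 109 [0.506 0.377]
[-0.9   0.13  1.64  0.    1.37 -1.78]
44.7667
shift [ 0.   -0.    3.74] (new axes [0.01 0.   3.74] ) turn [ 0.   -0.   -0.09]
```

View pics/sidef.png

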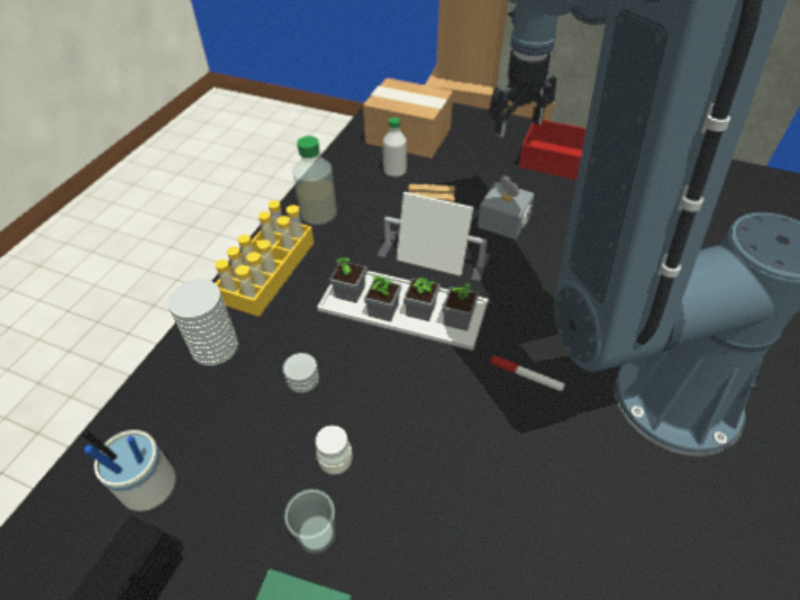

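```bash
python3 - <<'E'
from h import *
k=ctrl.camera("side");t=ctrl.camera("top")
a=cv2.resize(k["pixels"][115:225,195:320,::-1],(500,440),interpolation=3);b=cv2.resize(t["pixels"][140:250,250:325,::-1],(300,440),interpolation=3)
cv2.imwrite("pics/crop5.png",np.hstack([a,b]))
E
```

```text
(no output)
```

View pics/crop5.png

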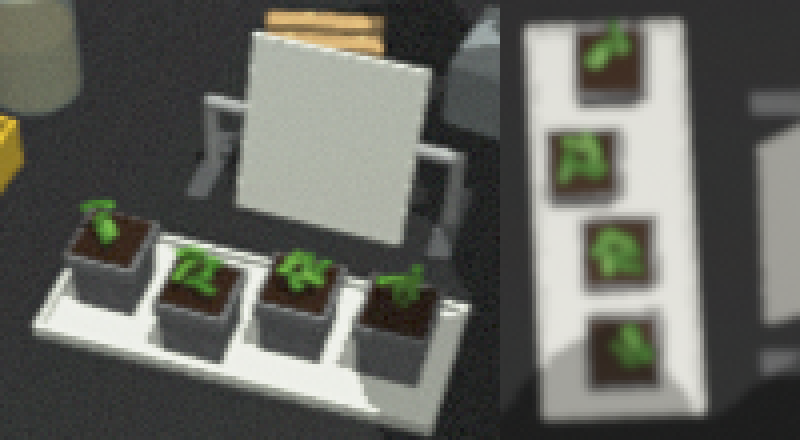

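>>> {"fn": "carry_out", "kwargs": {
  "plan": "0 0 0.5 0 0 -0.09;0 0 0.6 0 0 0;0 0 0.6 0 0 0;0 0 0.6 0 0 0;0 0 0.5 0 0 0;0 0 0.4 0 0 0;0 0 0.3 0 0 0;0 0 0.24 0 0 0"
}}

```text
time_s: 45.53
eef_pos: [0.43, -0.3551, 0.0901]
eef_rot: [-0.0, 0.334, 0.943, 0.0]
wrist_force: [-0.1, 0.5, 0.2]
opening: 1.003
grasp_force: 0.0
```

>>> {"fn": "carry_out", "kwargs": {
  "plan": "0 0 0 0 0 0;0 0 0 0 0 0;0 0 0 0 0 0;0 0 0 0 0 0;0 0 0 0 0 0;0 0 0 0 0 0;0 0 0 0 0 0;0 0 0 0 0 0",
  "claw": 1
}}

```text
time_s: 46.2
eef_pos: [0.4294, -0.3574, 0.0924]
eef_rot: [0.0, 0.333, 0.943, -0.002]
wrist_force: [-6.3, -6.5, 1.9]
opening: 0.112
grasp_force: 59.8
```

```bash
cat > st.py <<'E'
from h import *
o=ctrl.get_obs();w,x,y,z=o["eef_rot"];R=Rn.from_quat([x,y,z,w]).as_matrix()
print("yaw",np.degrees(np.arctan2(R[1,1],R[0,1])).round(1),"q6",o["q"][5].round(2),"tau",o["torque"].round(2),"F",o["wrist_force"].round(1),o["eef_pos"].round(4),"eff6",o["joint_efforts"][5].round(2))
E
python3 st.py
```

```text
yaw 51.0 q6 -1.79 tau [-0.7   0.82 -0.02] F [-6.3 -6.5  1.9] [ 0.4294 -0.3574  0.0924] eff6 -0.03
```

>>> {"fn": "carry_out", "kwargs": {
  "plan": "0 -0.05 0 0 0 0;0 -0.02 0 0 0 0.2;0 0 0 0 0 0.6;0 0 0 0 0 0.8;0 0 0 0 0 0.8;0 0 0 0 0 0.8;0 0 0 0 0 0.6;0 0 0 0 0 0.2"
}}

```text
time_s: 46.87
eef_pos: [0.429, -0.3578, 0.0923]
eef_rot: [0.001, 0.515, 0.857, -0.0]
wrist_force: [-0.7, 1.3, 6.4]
opening: 0.105
grasp_force: 60.3
```

```bash
python3 st.py
```

```text
yaw 28.0 q6 -1.4 tau [0.22 0.01 0.14] F [-0.7  1.3  6.4] [ 0.429  -0.3578  0.0923] eff6 0.36
```

>>> {"fn": "carry_out", "kwargs": {
  "plan": "0 0 0 0 0 0.9;0 0 0 0 0 0.9;0 0 0 0 0 0.9;0 0 0 0 0 0.9;0 0 0 0 0 0.9;0 0 0 0 0 0.9;0 0 0 0 0 0.9;0 0 0 0 0 0.9"
}}

```text
time_s: 47.53
eef_pos: [0.4284, -0.358, 0.0923]
eef_rot: [0.0, 0.785, 0.62, -0.0]
wrist_force: [-4.8, 0.8, 6.2]
opening: 0.108
grasp_force: 60.4
```

>>> {"fn": "carry_out", "kwargs": {
  "plan": "0 0 0 0 0 0.9;0 0 0 0 0 0.9;0 0 0 0 0 0.9;0 0 0 0 0 0.9;0 0 0 0 0 0.9;0 0 0 0 0 0.9;0 0 0 0 0 0.9;0 0 0 0 0 0.9"
}}

```text
time_s: 48.2
eef_pos: [0.4278, -0.3576, 0.0923]
eef_rot: [-0.0, 0.953, 0.304, -0.001]
wrist_force: [-6.6, 3.0, 10.4]
opening: 0.105
grasp_force: 60.8
```

```bash
python3 st.py
```

```text
yaw -54.6 q6 0.05 tau [0.23 1.02 0.11] F [-6.6  3.  10.4] [ 0.4278 -0.3576  0.0923] eff6 -1.3
```

>>> {"fn": "carry_out", "kwargs": {
  "plan": "-0.02 -0.05 -0.02 0 0 0.9;0 0 0 0 0 0.9;0 0 0 0 0 0.9;0 0 0 0 0 0.9;0 0 0 0 0 0.9;0 0 0 0 0 0.9;0 0 0 0 0 0.9;0 0 0 0 0 0.9"
}}

```text
time_s: 48.87
eef_pos: [0.4274, -0.3569, 0.0924]
eef_rot: [0.001, 0.999, -0.051, 0.001]
wrist_force: [3.1, -1.5, -0.2]
opening: 0.107
grasp_force: 60.3
```

>>> {"fn": "carry_out", "kwargs": {
  "plan": "0 0 0 0 0 0.9;0 0 0 0 0 0.9;0 0 0 0 0 0.9;0 0 0 0 0 0.9;0 0 0 0 0 0.9;0 0 0 0 0 0.9;0 0 0 0 0 0.9;0 0 0 0 0 0.9"
}}

```text
time_s: 49.53
eef_pos: [0.4276, -0.3563, 0.0924]
eef_rot: [-0.0, 0.917, -0.4, 0.001]
wrist_force: [3.9, 0.8, -0.1]
opening: 0.106
grasp_force: 60.5
```

>>> {"fn": "carry_out", "kwargs": {
  "plan": "0 0 0 0 0 0.9;0 0 0 0 0 0.9;0 0 0 0 0 0.9;0 0 0 0 0 0.9;0 0 0 0 0 0.9;0 0 0 0 0 0.9;0 0 0 0 0 0.9;0 0 0 0 0 0.9"
}}

```text
time_s: 50.2
eef_pos: [0.4282, -0.356, 0.0924]
eef_rot: [-0.001, 0.717, -0.697, 0.001]
wrist_force: [7.1, 1.4, -1.8]
opening: 0.105
grasp_force: 60.5
```

>>> {"fn": "carry_out", "kwargs": {
  "plan": "0 0 0 0 0 0.9;0 0 0 0 0 0.9;0 0 0 0 0 0.9;0 0 0 0 0 0.9;0 0 0 0 0 0.9;0 0 0 0 0 0.9;0 0 0 0 0 0.3;0 0 0 0 0 0"
}}

```text
time_s: 50.87
eef_pos: [0.4288, -0.3561, 0.0924]
eef_rot: [0.002, -0.493, 0.87, -0.001]
wrist_force: [8.6, 1.0, -2.9]
opening: 0.107
grasp_force: 60.4
```

```bash
python3 st.py
```

```text
yaw 149.1 q6 2.77 tau [ 0.24 -1.22 -0.03] F [ 8.6  1.  -2.9] [ 0.4288 -0.3561  0.0924] eff6 0.45
```

>>> {"fn": "carry_out", "kwargs": {
  "plan": "0 0 0 0 0 0;0 0 0 0 0 0;0 0 0 0 0 0;0 0 0 0 0 0;0 0 0 0 0 0;0 0 0 0 0 0;0 0 0 0 0 -0.7;0 0 0 0 0 -0.7",
  "claw": -1
}}

```text
time_s: 51.53
eef_pos: [0.4266, -0.3564, 0.0921]
eef_rot: [-0.0, -0.555, 0.832, 0.0]
wrist_force: [0.1, -0.0, -1.3]
opening: 1.002
grasp_force: 0.0
```

>>> {"fn": "carry_out", "kwargs": {
  "plan": "0 0 0 0 0 -1;0 0 0 0 0 -1;0 0 0 0 0 -1;0 0 0 0 0 -1;0 0 0 0 0 -1;0 0 0 0 0 -1;0 0 0 0 0 -1;0 0 0 0 0 -1"
}}

```text
time_s: 52.2
eef_pos: [0.4266, -0.3564, 0.0921]
eef_rot: [0.0, 0.836, -0.549, -0.0]
wrist_force: [0.5, -0.9, 0.4]
opening: 0.999
grasp_force: 0.0
```

>>> {"fn": "carry_out", "kwargs": {
  "plan": "0 0 0 0 0 -1;0 0 0 0 0 -1;0 0 0 0 0 -1;0 0 0 0 0 -1;0 0 0 0 0 -1;0 0 0 0 0 -1;0 0 0 0 0 -1;0 0 0 0 0 -1"
}}

```text
time_s: 52.87
eef_pos: [0.4266, -0.3564, 0.0921]
eef_rot: [0.0, 0.984, -0.181, -0.0]
wrist_force: [0.5, -0.1, 0.3]
opening: 0.997
grasp_force: 0.0
```

>>> {"fn": "carry_out", "kwargs": {
  "plan": "0 0 0 0 0 -1;0 0 0 0 0 -1;0 0 0 0 0 -1;0 0 0 0 0 -1;0 0 0 0 0 -1;0 0 0 0 0 -1;0 0 0 0 0 -1;0 0 0 0 0 -1"
}}

```text
time_s: 53.53
eef_pos: [0.4265, -0.3564, 0.0921]
eef_rot: [-0.0, 0.976, 0.217, -0.0]
wrist_force: [-1.0, -0.1, -0.2]
opening: 1.003
grasp_force: 0.0
```

>>> {"fn": "carry_out", "kwargs": {
  "plan": "0 0 0 0 0 -1;0 0 0 0 0 -1;0 0 0 0 0 -1;0 0 0 0 0 -1;0 0 0 0 0 -1;0 0 0 0 0 -1;0 0 0 0 0 0;0 0 0 0 0 0"
}}

```text
time_s: 54.2
eef_pos: [0.4266, -0.3564, 0.0921]
eef_rot: [0.0, 0.871, 0.492, -0.0]
wrist_force: [-0.4, 0.0, 0.3]
opening: 1.0
grasp_force: 0.0
```

```bash
python3 st.py; python3 look.py; python3 -c "
from h import *
go([.4282,-.357,.092],down(np.radians(149.1-180)))"
```

```text
yaw -31.1 q6 -0.37 tau [-0.06 -0.04  0.02] F [-0.4  0.   0.3] [ 0.4266 -0.3564  0.0921] eff6 -0.35
top 235 [ 0.677 -0.007]
top 232 [0.589 0.014]
top 239 [ 0.516 -0.017]
top 209 [ 0.437 -0.021]
side 207 [ 0.677 -0.016]
side 228 [0.589 0.003]
side 220 [ 0.515 -0.025]
side 218 [ 0.434 -0.032]
side 108 [0.506 0.377]
[-0.91  0.31  1.76  0.    1.07 -0.37]
shift [0.01 0.04 0.  ] (new axes [0.01 0.04 0.  ] ) turn [ 0.    0.   -0.02]
```

>>> {"fn": "carry_out", "kwargs": {
  "plan": "0.01 0.04 0 0 0 0;0 0 0 0 0 0;0 0 0 0 0 0;0 0 0 0 0 0;0 0 0 0 0 0;0 0 0 0 0 0;0 0 0 0 0 0;0 0 0 0 0 0",
  "claw": 1
}}

```text
time_s: 54.97
eef_pos: [0.4284, -0.3569, 0.0922]
eef_rot: [0.0, 0.87, 0.493, 0.0]
wrist_force: [-0.1, -1.5, 0.7]
opening: 0.103
grasp_force: 59.3
```

>>> {"fn": "carry_out", "kwargs": {
  "plan": "0 0 0 0 0 0.3;0 0 0 0 0 0.7;0 0 0 0 0 0.9;0 0 0 0 0 0.9;0 0 0 0 0 0.9;0 0 0 0 0 0.9;0 0 0 0 0 0.9;0 0 0 0 0 0.9"
}}

```text
time_s: 55.63
eef_pos: [0.4284, -0.3569, 0.0922]
eef_rot: [0.0, 0.981, 0.193, 0.0]
wrist_force: [0.4, -0.3, 0.5]
opening: 0.106
grasp_force: 59.3
```

>>> {"fn": "carry_out", "kwargs": {
  "plan": "0 0 0 0 0 0.9;0 0 0 0 0 0.9;0 0 0 0 0 0.9;0 0 0 0 0 0.9;0 0 0 0 0 0.9;0 0 0 0 0 0.9;0 0 0 0 0 0.9;0 0 0 0 0 0.9"
}}

```text
time_s: 56.3
eef_pos: [0.4284, -0.3569, 0.0922]
eef_rot: [0.0, 0.986, -0.165, 0.0]
wrist_force: [0.3, 0.5, -0.2]
opening: 0.106
grasp_force: 59.3
```

>>> {"fn": "carry_out", "kwargs": {
  "plan": "0 0 0 0 0 0.9;0 0 0 0 0 0.9;0 0 0 0 0 0.9;0 0 0 0 0 0.9;0 0 0 0 0 0.9;0 0 0 0 0 0.9;0 0 0 0 0 0.9;0 0 0 0 0 0.9"
}}

```text
time_s: 56.97
eef_pos: [0.4285, -0.3569, 0.0922]
eef_rot: [0.0, 0.865, -0.502, 0.0]
wrist_force: [0.8, 0.1, 0.5]
opening: 0.107
grasp_force: 59.2
```

>>> {"fn": "carry_out", "kwargs": {
  "plan": "0 0 0 0 0 0.9;0 0 0 0 0 0.9;0 0 0 0 0 0.9;0 0 0 0 0 0.9;0 0 0 0 0 0.9;0 0 0 0 0 0.9;0 0 0 0 0 0.9;0 0 0 0 0 0.9"
}}

```text
time_s: 57.63
eef_pos: [0.4285, -0.3569, 0.0922]
eef_rot: [0.0, -0.632, 0.775, -0.0]
wrist_force: [0.7, -0.2, -0.7]
opening: 0.104
grasp_force: 59.2
```

```bash
python3 st.py
```

```text
yaw 168.5 q6 2.44 tau [-0.03 -0.17  0.15] F [ 0.7 -0.2 -0.7] [ 0.4285 -0.3569  0.0922] eff6 -1.27
```

>>> {"fn": "carry_out", "kwargs": {
  "plan": "0 0 0 0 0 0.9;0 0 0 0 0 0.9;0 0 0 0 0 0.9;0 0 0 0 0 0.9;0 0 0 0 0 0.4;0 0 0 0 0 0;0 0 0 0 0 0;0 0 0 0 0 0"
}}

```text
time_s: 58.3
eef_pos: [0.4285, -0.3569, 0.0922]
eef_rot: [0.0, -0.468, 0.884, -0.0]
wrist_force: [1.8, -0.7, 1.1]
opening: 0.103
grasp_force: 59.2
```

```bash
python3 st.py
```

```text
yaw 145.8 q6 2.83 tau [-0.04 -0.32 -0.01] F [ 1.8 -0.7  1.1] [ 0.4285 -0.3569  0.0922] eff6 0.0
```

>>> {"fn": "carry_out", "kwargs": {
  "plan": "0 0 0 0 0 0;0 0 0 0 0 0;0 0 0 0 0 0;0 0 0 0 0 0;0 0 0 0 0 0;0 0 0 0 0 0;0 0 0 0 0 -0.7;0 0 0 0 0 -0.7",
  "claw": -1
}}

```text
time_s: 58.97
eef_pos: [0.4282, -0.3568, 0.0921]
eef_rot: [-0.0, -0.53, 0.848, 0.0]
wrist_force: [0.6, -1.1, -0.2]
opening: 1.001
grasp_force: 0.0
```

>>> {"fn": "carry_out", "kwargs": {
  "plan": "0 0 0 0 0 -1;0 0 0 0 0 -1;0 0 0 0 0 -1;0 0 0 0 0 -1;0 0 0 0 0 -1;0 0 0 0 0 -1;0 0 0 0 0 -1;0 0 0 0 0 -1"
}}

```text
time_s: 59.63
eef_pos: [0.4282, -0.3568, 0.092]
eef_rot: [0.0, 0.819, -0.574, -0.0]
wrist_force: [0.7, 0.2, -0.4]
opening: 0.999
grasp_force: 0.0
```

>>> {"fn": "carry_out", "kwargs": {
  "plan": "0 0 0 0 0 -1;0 0 0 0 0 -1;0 0 0 0 0 -1;0 0 0 0 0 -1;0 0 0 0 0 -1;0 0 0 0 0 -1;0 0 0 0 0 -1;0 0 0 0 0 -1"
}}

```text
time_s: 60.3
eef_pos: [0.4282, -0.3568, 0.0921]
eef_rot: [0.0, 0.978, -0.21, -0.0]
wrist_force: [0.1, -1.0, -0.2]
opening: 1.003
grasp_force: 0.0
```

>>> {"fn": "carry_out", "kwargs": {
  "plan": "0 0 0 0 0 -1;0 0 0 0 0 -1;0 0 0 0 0 -1;0 0 0 0 0 -1;0 0 0 0 0 -1;0 0 0 0 0 -1;0 0 0 0 0 -1;0 0 0 0 0 -1"
}}

```text
time_s: 60.97
eef_pos: [0.4282, -0.3568, 0.0921]
eef_rot: [-0.0, 0.982, 0.187, -0.0]
wrist_force: [0.2, 0.3, -0.2]
opening: 0.996
grasp_force: 0.0
```

>>> {"fn": "carry_out", "kwargs": {
  "plan": "0 0 0 0 0 -1;0 0 0 0 0 -1;0 0 0 0 0 -1;0 0 0 0 0 -1;0 0 0 0 0 -1;0 0 0 0 0 -1;0 0 0 0 0 0;0 0 0 0 0 0"
}}

```text
time_s: 61.63
eef_pos: [0.4282, -0.3568, 0.0921]
eef_rot: [-0.0, 0.885, 0.466, -0.0]
wrist_force: [0.6, -1.2, -0.6]
opening: 0.999
grasp_force: 0.0
```

```bash
python3 st.py; python3 look.py
```

```text
yaw -34.5 q6 -0.31 tau [ 0.01  0.01 -0.01] F [ 0.6 -1.2 -0.6] [ 0.4282 -0.3568  0.0921] eff6 -0.35
top 231 [ 0.676 -0.007]
top 233 [0.589 0.014]
top 239 [ 0.516 -0.017]
top 208 [ 0.437 -0.021]
side 209 [ 0.677 -0.016]
side 231 [0.589 0.003]
side 215 [ 0.515 -0.025]
side 218 [ 0.434 -0.032]
side 107 [0.506 0.377]
[-0.91  0.31  1.76  0.    1.08 -0.31]
```

>>> {"fn": "carry_out", "kwargs": {
  "plan": "0 0 0 0 0 0;0 0 0 0 0 0;0 0 0 0 0 0;0 0 0 0 0 0;0 0 0 0 0 0;0 0 0 0 0 0;0 0 0 0 0 0;0 0 0 0 0 0",
  "claw": 1
}}

```text
time_s: 62.4
eef_pos: [0.4284, -0.3569, 0.0922]
eef_rot: [0.0, 0.884, 0.467, 0.0]
wrist_force: [1.1, 0.1, 0.2]
opening: 0.105
grasp_force: 59.3
```

>>> {"fn": "carry_out", "kwargs": {
  "plan": "0 0 0 0 0 0.3;0 0 0 0 0 0.6;0 0 0 0 0 0.6;0 0 0 0 0 0.6;0 0 0 0 0 0.6;0 0 0 0 0 0.6;0 0 0 0 0 0.4;0 0 0 0 0 0.3"
}}

```text
time_s: 63.07
eef_pos: [0.4284, -0.3569, 0.0922]
eef_rot: [0.0, 0.96, 0.281, 0.0]
wrist_force: [0.4, 0.1, -0.2]
opening: 0.106
grasp_force: 59.3
```

```bash
python3 st.py
```

```text
yaw -57.3 q6 0.09 tau [-0.01 -0.08  0.19] F [ 0.4  0.1 -0.2] [ 0.4284 -0.3569  0.0922] eff6 -0.14
```

>>> {"fn": "carry_out", "kwargs": {
  "plan": "0 0 0 0 0 0.3;0 0 0 0 0 0.3;0 0 0 0 0 0.3;0 0 0 0 0 0.3;0 0 0 0 0 0.3;0 0 0 0 0 0.3;0 0 0 0 0 0.2;0 0 0 0 0 0"
}}

```text
time_s: 63.73
eef_pos: [0.4284, -0.3569, 0.0922]
eef_rot: [0.0, 0.983, 0.184, 0.0]
wrist_force: [1.3, 0.2, 1.0]
opening: 0.106
grasp_force: 59.3
```

```bash
python3 st.py
```

```text
yaw -68.7 q6 0.29 tau [ 0.05 -0.09 -0.04] F [1.3 0.2 1. ] [ 0.4284 -0.3569  0.0922] eff6 0.26
```

>>> {"fn": "carry_out", "kwargs": {
  "plan": "0 0 0 0 0 0.3;0 0 0 0 0 0.3;0 0 0 0 0 0.3;0 0 0 0 0 0.3;0 0 0 0 0 0.3;0 0 0 0 0 0.3;0 0 0 0 0 0.2;0 0 0 0 0 0"
}}

```text
time_s: 64.4
eef_pos: [0.4284, -0.3569, 0.0922]
eef_rot: [0.0, 0.996, 0.086, 0.0]
wrist_force: [1.3, -0.0, 0.5]
opening: 0.109
grasp_force: 59.4
```

```bash
python3 st.py
```

```text
yaw -80.2 q6 0.49 tau [ 0.07 -0.09  0.01] F [ 1.3 -0.   0.5] [ 0.4284 -0.3569  0.0922] eff6 0.26
```

>>> {"fn": "carry_out", "kwargs": {
  "plan": "0 0 0 0 0 0.3;0 0 0 0 0 0.3;0 0 0 0 0 0.3;0 0 0 0 0 0.3;0 0 0 0 0 0.3;0 0 0 0 0 0.3;0 0 0 0 0 0.2;0 0 0 0 0 0"
}}

```text
time_s: 65.07
eef_pos: [0.4284, -0.3569, 0.0922]
eef_rot: [0.0, 1.0, -0.014, 0.0]
wrist_force: [2.1, -0.4, 0.5]
opening: 0.105
grasp_force: 59.4
```

```bash
python3 st.py
```

```text
yaw -91.6 q6 0.69 tau [ 0.02 -0.23 -0.04] F [ 2.1 -0.4  0.5] [ 0.4284 -0.3569  0.0922] eff6 0.26
```

>>> {"fn": "carry_out", "kwargs": {
  "plan": "0 0 0 0 0 0.3;0 0 0 0 0 0.3;0 0 0 0 0 0.3;0 0 0 0 0 0.3;0 0 0 0 0 0.3;0 0 0 0 0 0.3;0 0 0 0 0 0.2;0 0 0 0 0 0"
}}

```text
time_s: 65.73
eef_pos: [0.4284, -0.3569, 0.0924]
eef_rot: [0.001, 0.994, -0.111, -0.0]
wrist_force: [0.8, 0.5, 4.1]
opening: 0.107
grasp_force: 153.3
```

```bash
python3 st.py
```

```text
yaw -102.8 q6 0.89 tau [ 0.05 -0.14  3.68] F [0.8 0.5 4.1] [ 0.4284 -0.3569  0.0924] eff6 3.95
```

>>> {"fn": "carry_out", "kwargs": {
  "plan": "0 0 0 0 0 0.3;0 0 0 0 0 0.3;0 0 0 0 0 0.3;0 0 0 0 0 0.3;0 0 0 0 0 0.3;0 0 0 0 0 0;0 0 0 0 0 0;0 0 0 0 0 0"
}}

```text
time_s: 66.4
eef_pos: [0.4283, -0.3569, 0.0927]
eef_rot: [0.002, 0.983, -0.181, -0.001]
wrist_force: [1.2, 0.7, 4.5]
opening: 0.113
grasp_force: 286.4
```

```bash
python3 st.py
```

```text
yaw -110.9 q6 1.03 tau [ 0.16 -0.19  7.27] F [1.2 0.7 4.5] [ 0.4283 -0.3569  0.0927] eff6 7.28
```

>>> {"fn": "carry_out", "kwargs": {
  "plan": "0 0 0 0 0 -0.4;0 0 0 0 0 -0.4;0 0 0 0 0 -0.4;0 0 0 0 0 -0.4;0 0 0 0 0 -0.4;0 0 0 0 0 0;0 0 0 0 0 0;0 0 0 0 0 0"
}}

```text
time_s: 67.07
eef_pos: [0.4284, -0.3569, 0.0924]
eef_rot: [0.0, 0.996, -0.089, 0.0]
wrist_force: [1.7, 0.6, 4.3]
opening: 0.107
grasp_force: 118.4
```

```bash
python3 st.py
```

```text
yaw -100.2 q6 0.84 tau [ 0.15 -0.22  2.76] F [1.7 0.6 4.3] [ 0.4284 -0.3569  0.0924] eff6 2.72
```

>>> {"fn": "carry_out", "kwargs": {
  "plan": "0 0 0 0 0 -0.3;0 0 0 0 0 -0.3;0 0 0 0 0 -0.1;0 0 0 0 0 0;0 0 0 0 0 0;0 0 0 0 0 0;0 0 0 0 0 0;0 0 0 0 0 0"
}}

```text
time_s: 67.73
eef_pos: [0.4284, -0.3569, 0.0922]
eef_rot: [0.0, 0.999, -0.054, 0.0]
wrist_force: [2.0, 0.8, 6.0]
opening: 0.107
grasp_force: 71.2
```

```bash
python3 st.py
```

```text
yaw -96.2 q6 0.77 tau [ 0.12 -0.35  1.3 ] F [2.  0.8 6. ] [ 0.4284 -0.3569  0.0922] eff6 1.32
```

>>> {"fn": "carry_out", "kwargs": {
  "plan": "0 0 0 0 0 0;0 0 0 0 0 0;0 0 0 0 0 0;0 0 0 0 0 0;0 0 0 0 0 0;0 0 0 0 0 0;0 0 0 0 0 0;0 0 0 0 0 0",
  "claw": -1
}}

```text
time_s: 68.4
eef_pos: [0.4282, -0.3568, 0.092]
eef_rot: [-0.0, 0.999, -0.054, -0.0]
wrist_force: [-0.4, 0.3, 0.0]
opening: 0.997
grasp_force: 0.0
```

>>> {"fn": "carry_out", "kwargs": {
  "plan": "0 0 -0.3 0 0 0;0 0 -0.5 0 0 0;0 0 -0.6 0 0 0;0 0 -0.6 0 0 0;0 0 -0.6 0 0 0;0 0 -0.6 0 0 0;0 0 -0.6 0 0 0;0 0 -0.3 0 0 0"
}}

```text
time_s: 69.07
eef_pos: [0.4291, -0.3578, 0.2606]
eef_rot: [0.002, 0.999, -0.054, 0.002]
wrist_force: [0.3, 0.0, 0.6]
opening: 0.998
grasp_force: 0.0
```

>>> {"fn": "carry_out", "kwargs": {
  "plan": "-0.4 0.7 0 0 0 0;-0.4 0.7 0 0 0 0;-0.4 0.7 0 0 0 0;-0.2 0.6 0 0 0 0;0 0.5 0 0 0 0;0 0 0 0 0 0;0 0 0 0 0 0;0 0 0 0 0 0"
}}

```text
time_s: 69.73
eef_pos: [0.3588, -0.4772, 0.2558]
eef_rot: [-0.001, 0.999, -0.054, -0.0]
wrist_force: [0.1, -0.5, 0.8]
opening: 0.998
grasp_force: 0.0
```

```bash
python3 st.py; python3 look.py; python3 - <<'E'
from h import *
k=ctrl.camera("side");t=ctrl.camera("top")
a=cv2.resize(k["pixels"][95:235,195:355,::-1],(480,420),interpolation=3);b=cv2.resize(t["pixels"][140:265,250:405,::-1],(310,250),interpolation=3)
z=cv2.resize(k["pixels"][105:150,300:350,::-1],(310,170),interpolation=3)
cv2.imwrite("pics/crop6.png",np.hstack([a,np.vstack([b,z])]))
E
```

```text
yaw -96.2 q6 0.55 tau [-0.01 -0.01 -0.01] F [ 0.1 -0.5  0.8] [ 0.3588 -0.4772  0.2558] eff6 -0.0
top 232 [ 0.676 -0.008]
top 233 [0.589 0.014]
top 238 [ 0.516 -0.016]
top 221 [ 0.438 -0.021]
side 209 [ 0.678 -0.016]
side 234 [0.589 0.004]
side 220 [ 0.515 -0.025]
side 226 [ 0.435 -0.032]
side 106 [0.506 0.377]
[-1.12  0.21  1.52  0.    1.41  0.55]
```

View pics/crop6.png

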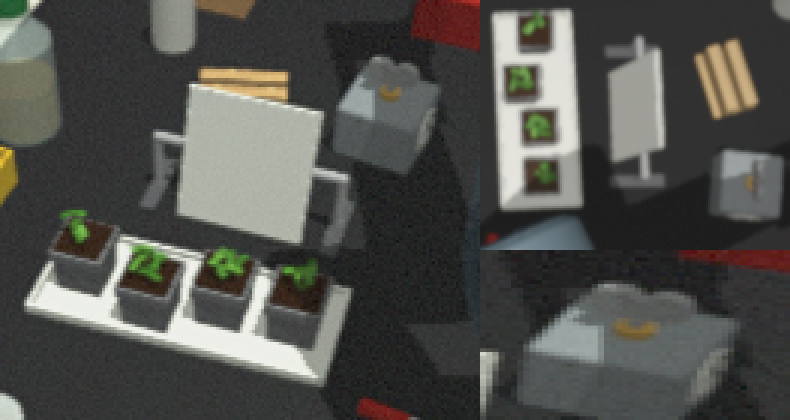

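```bash
python3 -c "
from bench import ctrl
print(ctrl.hand_in())"
```

```text
the job is handed in; nothing more can be done
None
```

I handed the job in at about 70 s on the robot's clock: all four pots stand upright in the tray, the board leans on the middle of the stand's bar, and the timer key is wound to its hard stop. One pot was knocked about 3 cm before the winding, but it stayed upright inside the tray, so I left it there.

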